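# Fit and pin the light bars of an overhead rig

### The job

Fit the light bars to the rig header: first switch the supply off at its lever, then push every light bar on the bench fully home onto a spigot of its own and lock each with a ball-lock pin from the rack, squeezing the pin's red thumb button while the pin goes through the aligned holes up to its shoulder and then letting the button spring back. When all the bars are locked, switch the supply on again. Leave the other things on the bench where they are.

Things in the scene. Friction and masses are not known exactly. Their poses are not given: they have to be found in the camera images.
- header: Header beam of the light rig, fixed: aluminium box beam lying on the bench, 55 mm deep, 540 long, 52 high (two hanging eyes reach 81). Origin at bench level under the middle of its front face, towards the robot; x points into the beam, y along it, z up. Three steel spigots stand out of the front face along -x, 190 mm apart, 19 mm above the bench.
- spigot1 (a point): Centre of the cross hole in the spigot at header y = -190 mm: on the spigot's centre line, 27 mm in front of the header's front face, 19 mm above the bench. Axes as the header. All spigots: 28 x 28 mm square bars that stand out 49 mm from the front face (the last 5 mm stepped down to 23 mm as a lead-in), with a 16 mm cross hole along y.
- spigot2 (a point): Centre of the cross hole in the middle spigot (y = 0 of the header); otherwise as spigot1.
- spigot3 (a point): Centre of the cross hole in the spigot at header y = +190 mm; otherwise as spigot1.
- bar1: LED light bar, may be absent: aluminium square tube 120 mm long, 38 wide and high, 0.2 to 0.35 kg; cream strip on top of its closed half, orange cap on its closed end. x towards the open end, z up. Origin in the middle of its cross hole: on the centre line, 27 mm behind the open end, 93 mm ahead of the closed end, 19 mm above the underside.
- bar2: Second light bar, as bar1; may be absent. All bars: the open end (+x) is a 32 x 32 mm socket 60 mm deep, 2 mm clear of a spigot all round; on a spigot they sit at the height at which they lie on the bench. Fully home, the open end touches the header and the bar's origin coincides with the spigot's hole centre.
- bar3: Third light bar, as bar1; may be absent. All bars: a 15 mm cross hole runs along y through both side walls (3 mm thick, outer faces 19 mm either side of the origin) and lines up with the spigot's hole when the bar is home. Grip a bar from above across its sides (along y), over its closed half, around x = -45 mm.
- pin1: Ball-lock pin, 118 mm, 0.16 kg. x along the shank to the tip, z up the L-handle; origin on the centre line 19 mm ahead of the shoulder: it meets the bar's origin when the pin is fully home, shoulder against the bar's side (either side). Shank: steel, 12 mm diameter, from the shoulder at x = -19 to a round nose at x = +39. In the rack it lies level, handle up.
- pin2: As pin1. All pins, behind the shoulder: a 20 x 20 mm square aluminium body, x = -19 to -55; the black L-handle, a plate at x = -55 to -65, 18 mm wide, z = -10 to +50; the red thumb button, a plate 18 mm wide, z = -9 to +47, at x = -72 to -79 when out. Let go in a bar, the handle may swing down about the shank.
- pin3: As pin1. All pins: one finger goes in front of the black plate (above the square body, whose top is at z = +10), the other behind the red plate; closing presses the button. Squeezed, both plates are 18 mm thick over all, x = -55 to -73.
- pin1_button (a joint): Travel of the red thumb button of pin1 towards the black plate: 0 out (balls out, locked), 0.006 m fully pressed; spring, 0 rising to 7.2 N. Two locking balls at x = +21 to +26 of the pin stand 3 mm out above and below the shank, too far to pass a bar's hole, and draw in flush as the button is pressed.
- pin2_button (a joint): As pin1_button, for pin2.
- pin3_button (a joint): As pin1_button, for pin3.
- rack: Plywood pin rack, fixed: a board 145 x 150 mm, 12 mm thick. Origin on the bench 10 mm behind the board's centre; x as the pins in it point, z up. The pins' square bodies lie between ribs (top 26 mm above the bench) in three slots at y = -50, 0 and +50 mm, pin origins at x = +34 mm, shank lines 22 mm above the bench; they lift straight out.
- supply (a joint): Toggle lever of the rig's supply box: 0 = off, leaning 0.5 rad to the box's -x; 1.0 = on, leaning 0.5 rad to the box's +x. It swings about a level axis along the box's y, is light (about 0.06 N m of friction) and stays where it is left.
- supply_tip (a point): Centre of the red 26 mm ball at the end of the supply lever, 75 mm from its pivot; moves with the lever.
- psu: Grey supply box, 130 x 120 x 55 mm, fixed. Origin at the centre of its underside, z up; at yaw 0 its -x side faces the robot. The lever stands on a 25 mm high block on top, pivot at x = -22 mm, y = 0, 77 mm above the bench, and swings in the box's xz plane.
- tape_green: Green tape roll, 52 mm diameter, 24 mm high; a bystander to leave alone. Origin at the centre of its underside.
- angle_block: Small steel angle block, 50 x 36 x 50 mm high; a bystander to leave alone. Origin at the centre of its underside.
- tape_blue: Blue tape roll, 90 mm diameter, 24 mm high; a bystander to leave alone. Origin at the centre of its underside.
- glue: White glue bottle, 54 mm diameter, 140 mm tall; a bystander to leave alone. Origin at the centre of its underside.
- cup: Amber cup, 72 mm diameter, 110 mm tall; a bystander to leave alone. Origin at the centre of its underside.
Not all that is in view belongs to the job. What is shaped like the bar3 but yellow is not meant.

How it is judged:
By the outcome, as a careful person would: the job done as asked, in the order asked, and still so for the second after the job is handed in, with the robot touching nothing.
Of bar1, bar2, bar3 only 2 to 3 are there at a start; the rules pass over those that are not, and their reading is None.
At some moment in a run one of bar1, bar2, bar3 may be knocked a few centimetres aside while the robot is not near it.
It also fails if it takes over 210 s, if anything falls off the work surface, if the arm or the gripper's body presses on something with over 40 N, if the wrist force passes 120 N, or if a joint passes its speed limit or range.

### The arm

A 6-joint arm with a two-finger parallel gripper is mounted at the origin on the work surface. World frame = base frame: x ahead of the robot, y to its left, z up, the work surface at z = 0. Lengths are in m, angles in degrees, forces in N, time in s.
With the tool pointing down it reaches from about 0.4 to 0.825 m from the base axis. Payload 7 kg.
Tool frame: the origin (TCP) lies at the very end of the fingers, on their centre line; the grasp point (between the pads) lies hold_point_z behind it (hold_point_z is the distance from the TCP to the grasp point, in m); z points along the fingers, y is the direction in which the jaws open and shut (so a half turn about z gives the same grasp; the last joint's range is limited). The gripper opens to 88 mm and grips with 3 to 60 N. Pads are 19 mm wide; open, the fingers measure 130 mm over their backs; the gripper's body (78 mm by 193 mm) begins 47 mm behind the grasp point.
Start: joints at [-48.753, 20.546, 0.682, 0, -70.136, -16.507], TCP at [0.282, -0.613, 0.227] pointing down, gripper open.
Joint ranges: [-176.03, 176.03], [-82.01, 121.73], [-58.28, 71.71], [-173.87, 95.51], [-174.79, -0.11], [-173.66, 173.66]. Speed limits (degrees/s): [136.94, 136.94, 172.46, 180, 180, 180].

### API

Orientations are given as [roll, pitch, yaw] about the fixed x, y, z axes, in that order (R = Rz(yaw) Ry(pitch) Rx(roll)).
In Python, from plant import get_obs, snapshot, close_job, hold_point_z gives the robot as it stands. The module is installed in compiled form; this text tells all that it offers.
- The arm moves only by the tool jog_arm, never from a script. Its argument "commands" is a list of rows, each a list of 4 numbers: the shift along the world's x, y, z in mm, then the turn about the world's z in degrees. In form: [[x, y, z, turn], ...]. A call has exactly 10 rows; each row shifts and turns the commanded pose from where the row before left it; what a row does not reach is not made up. A row lasts 1/12 s, in which the tool goes at most 41.7 mm and 7.16 degrees, less where a joint would pass 70% of its speed; a pose out of reach is approached as far as the arm can. A call is refused whole if a number of a shift passes 41.7 or a number of a turn 7.16, either way. A call with a gripper value outside its range is refused whole. "fingers" is the finger opening in mm, from 0 to 87.6, set as the call begins (left out, the last holds). The fingers move at their own pace and stop on an object; the grip force is fixed at half the most. Time passes only in rows, so rows that do not move let the fingers close, or fill a call up. It gives the time, the measured TCP pose, the force and the opening at its end, in the units of the state.
- get_obs(): the state, without advancing time (a new reading comes with each control period).
- snapshot(name): name is "scene" or "top" or "wrist"; returns a dict with "image" (420x560x3 uint8, red, green, blue), "fov_y" (degrees; the focal length in pixels is half the picture's height over the tangent of half this angle, whatever the lens; pixels are square), "cx", "cy" (the principal point, pixels), "dist_coeffs" ([k1, k2, p1, p2, k3] as OpenCV has them; the pictures are not rectified), "rvec" (rotation vector, rad) and "tvec" (3), from world to camera coordinates, as OpenCV has them; the wrist camera has in their place "mount" (4x4, takes a point from camera to tool coordinates, whose origin is the TCP and whose axes are the flange's). Camera axes: x right, y down, z forward; pixel columns grow to the right and rows downward; lengths in m; the calibration is good to about 2 mm. A picture is of the moment at which its call begins: read the wrist's pose just before it. There is no depth.
- close_job(): hands the job in, once; it reports no verdict.
The state is a dict: "clock": time; "joint_pos": joint angles; "qvel": joint speeds; "tau": joint torques, N m; "tool_pos": TCP position; "orientation": TCP orientation; "force": force on the tool from outside, world axes, zero at the start; "moment": the same for the moment, N m; "opening": finger opening in m.
Only numpy, scipy, OpenCV 4.12 (cv2) and the standard library are available. Lean on these libraries where they do the work, as an engineer would, in place of code of your own. Each camera call takes 0.05 s, during which the arm holds its last target.

## Working session

There is one attempt and no reset: what is moved stays moved. The work goes in short steps, Python scripts to look and compute and a tool call to move; the robot and the scene stay as the last step left them, time stands still between calls to the robot, and variables do not carry over. Pictures are saved under pics/ and viewed, and the job is handed in when it is done.

Besides the shell and the picture viewer there is one more tool, called after "Call:" as a command line: name --pt "numbers of a row" for each row, then --argument value for the rest. jog_arm: Moves the arm, as the interface text tells. Its arguments: {"type":"object","properties":{"commands":{"type":"array","items":{"type":"array","items":{"type":"number"}}},"fingers":{"type":"number"}},"required":["commands"]}

```bash
mkdir -p pics
python3 - <<'E'
from plant import get_obs, snapshot, hold_point_z
import cv2,numpy as np,pickle
print(hold_point_z); o=get_obs(); print(o)
for n in ["scene","top","wrist"]:
    s=snapshot(n); pickle.dump(s,open(n+"0.pkl","wb"))
    cv2.imwrite(f"pics/{n}0.png",s["image"][:,:,::-1])
    print(n,{k:v for k,v in s.items() if k!="image"})
E
```

```text
0.0188
{'clock': 0.0, 'joint_pos': array([-4.87516707e+01,  2.05927835e+01,  6.34898015e-01, -2.05654187e-02,
       -7.01356917e+01, -1.65079155e+01]), 'qvel': array([-0.05420544,  0.00145086,  0.07909991, -0.02275341, -0.03146595,
        0.03191817]), 'tau': array([ 2.57802158e-04, -5.82718098e+01,  2.93056977e+01,  6.99683100e+00,
        6.87731575e-03, -1.87558030e-04]), 'tool_pos': array([ 0.2822834 , -0.61261195,  0.22561461]), 'orientation': array([ 1.79904786e+02, -8.05651076e-03, -1.55266583e+02]), 'force': array([-0.53610055, -0.12088288, -0.21788105]), 'moment': array([-0.02149704,  0.01452302,  0.01227227]), 'opening': 0.08740639839606797}
scene {'fov_y': 52.64881324932617, 'cx': 272.61863381753903, 'cy': 213.30158341500672, 'dist_coeffs': array([0.02542365, 0.        , 0.        , 0.        , 0.        ]), 'rvec': array([ 0.82740742,  2.46607986, -1.20792633]), 'tvec': array([ 0.42152348, -0.11431539,  1.51865039])}
top {'fov_y': 42.396595626332065, 'cx': 281.2800984442057, 'cy': 204.17264988490643, 'dist_coeffs': array([-0.21039287,  0.        ,  0.        ,  0.        ,  0.        ]), 'rvec': array([ 2.16443932, -2.14111384,  0.1301091 ]), 'tvec': array([0.04747305, 0.54851577, 1.41785181])}
wrist {'fov_y': 66.21055164311177, 'cx': 274.92351941494627, 'cy': 213.36063182770388, 'dist_coeffs': array([-0.06645486,  0.        ,  0.        ,  0.        ,  0.        ]), 'mount': array([[-4.66056362e-04, -9.60018229e-01, -2.79937104e-01,
         7.51755034e-02],
       [ 9.99999851e-01, -3.68196402e-04, -4.02165460e-04,
        -4.91322543e-04],
       [ 2.83014338e-04, -2.79937250e-01,  9.60018258e-01,
        -1.57781818e-01],
       [ 0.00000000e+00,  0.00000000e+00,  0.00000000e+00,
         1.00000000e+00]])}
```

View pics/scene0.png

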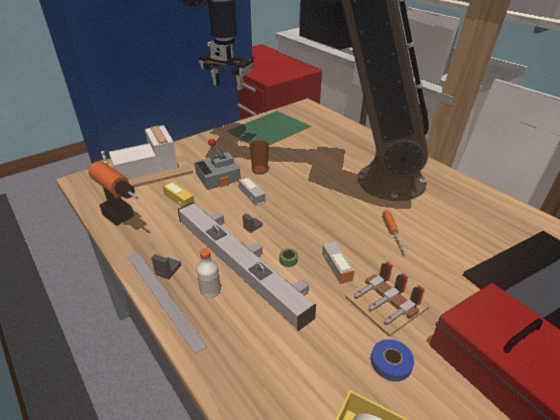

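View pics/top0.png

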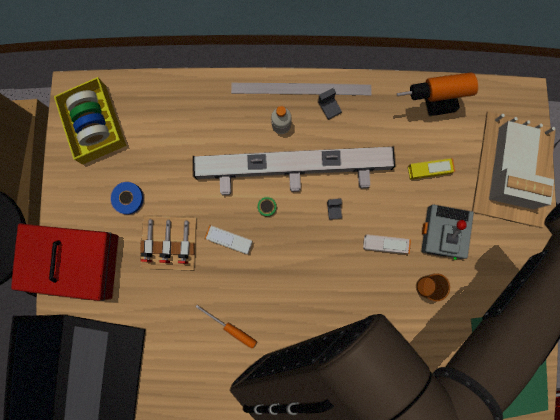

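View pics/wrist0.png

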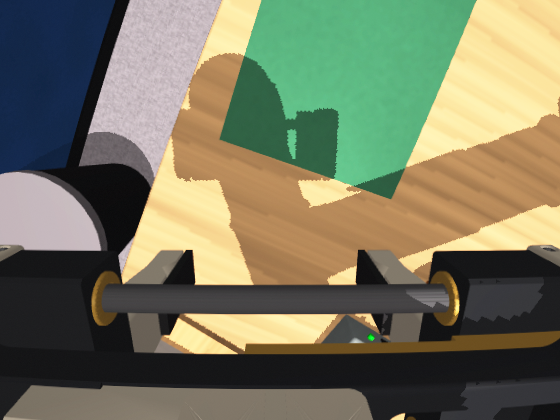

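```bash
cat > h.py <<'E'
import numpy as np,cv2,pickle
from scipy.spatial.transform import Rotation as Ro
def cam(s,obs=None):
    f=210/np.tan(np.radians(s["fov_y"]/2)); K=np.array([[f,0,s["cx"]],[0,f,s["cy"]],[0,0,1]])
    if "rvec" in s:
        R=cv2.Rodrigues(np.array(s["rvec"]))[0]; t=np.array(s["tvec"])
    else:
        T=np.eye(4);T[:3,:3]=Ro.from_euler("xyz",obs["orientation"],degrees=True).as_matrix();T[:3,3]=obs["tool_pos"]
        M=np.linalg.inv(T@s["mount"]);R=M[:3,:3];t=M[:3,3]
    return K,np.array(s["dist_coeffs"]),R,t
def ray(c,uv):
    K,d,R,t=c
    p=cv2.undistortPoints(np.array(uv,float).reshape(-1,1,2),K,d)[:,0]
    D=np.c_[p,np.ones(len(p))]@R
    return -R.T@t,D
def plane(c,uv,z):
    C,D=ray(c,uv); return C+D*((z-C[2])/D[:,2])[:,None]
def proj(c,P):
    K,d,R,t=c
    return cv2.projectPoints(np.array(P,float).reshape(-1,1,3),cv2.Rodrigues(R)[0],t,K,d)[0][:,0]
def load(n): return pickle.load(open(n,"rb"))
def crop(img,x0,y0,x1,y1,k,name):
    cv2.imwrite(name,cv2.resize(img[y0:y1,x0:x1,::-1],None,fx=k,fy=k,interpolation=cv2.INTER_CUBIC))
E
python3 - <<'E'
from h import *
s=load("top0.pkl");c=cam(s)
for n,uv,z in [("barL",(230,240),.038),("barR",(387,244),.038),("hdr",(295,163),.052),("rack",(167,242),.012),("psu",(450,230),.05),("ball",(462,225),.14),("yellow",(431,168),.038)]: print(n,plane(c,uv,z).round(3))
print(plane(c,[(0,0),(559,0),(0,419),(559,419)],0).round(3))
im=s["image"]
crop(im,120,190,300,280,4,"pics/t1.png")
crop(im,180,120,410,280,3,"pics/t2.png")
crop(im,350,140,500,310,4,"pics/t3.png")
E
```

```text
barL [[0.45  0.189 0.038]]
barR [[ 0.443 -0.231  0.038]]
hdr [[0.657 0.018 0.052]]
rack [[0.443 0.365 0.012]]
psu [[ 0.481 -0.402  0.05 ]]
ball [[ 0.486 -0.406  0.14 ]]
yellow [[ 0.652 -0.356  0.038]]
[[ 1.216  0.982  0.   ]
 [ 1.229 -0.839  0.   ]
 [-0.094  0.875  0.   ]
 [-0.071 -0.764  0.   ]]
```

View pics/t1.png

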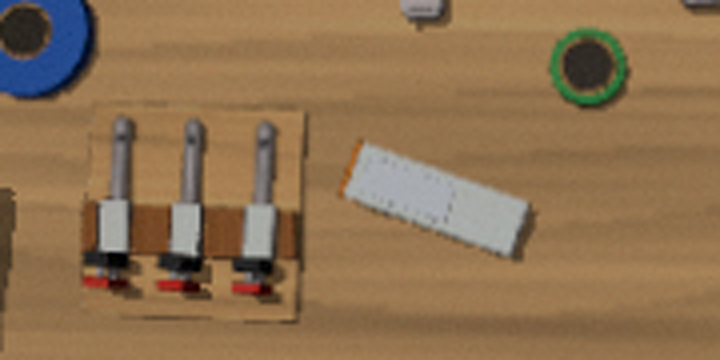

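View pics/t2.png

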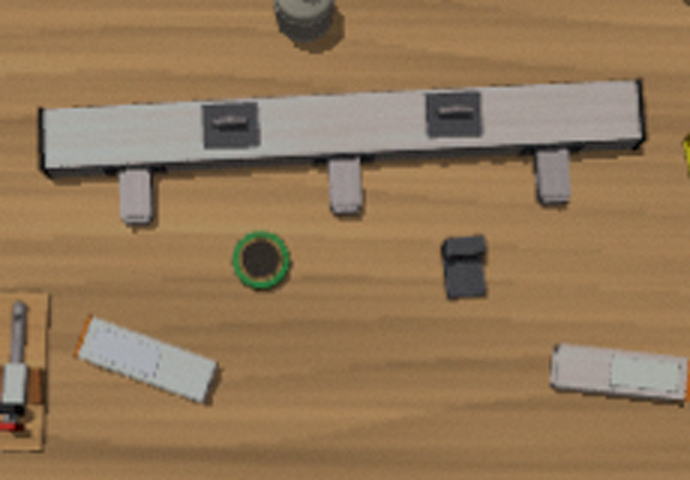

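View pics/t3.png

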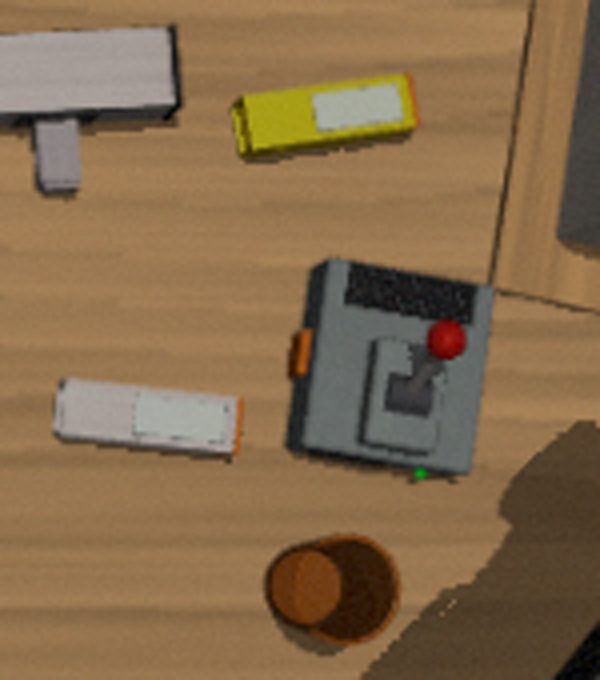

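```bash
cat >> h.py <<'E'
def blob(im,lo,hi,box,k=0):
    x0,y0,x1,y1=box; hsv=cv2.cvtColor(im,cv2.COLOR_RGB2HSV)[y0:y1,x0:x1]
    m=cv2.inRange(hsv,np.array(lo),np.array(hi)); n,l,st,ce=cv2.connectedComponentsWithStats(m)
    i=1+np.argsort(-st[1:,4])[k]; return ce[i]+[x0,y0],st[i,4],l==i
def tri(c1,u1,c2,u2):
    C1,D1=ray(c1,u1);C2,D2=ray(c2,u2);d1=D1[0];d2=D2[0]
    A=np.c_[d1,-d2];r=np.linalg.lstsq(A,C2-C1,rcond=None)[0]
    p=C1+d1*r[0];q=C2+d2*r[1];return (p+q)/2,np.linalg.norm(p-q)
E
python3 - <<'E'
from h import *
s=load("top0.pkl");c=cam(s);s2=load("scene0.pkl");c2=cam(s2)
a=blob(s["image"],(0,180,90),(6,255,255),(440,205,480,245)); b=blob(s2["image"],(0,150,60),(8,255,255),(200,130,225,155))
a2=blob(s["image"],(170,180,90),(180,255,255),(440,205,480,245)) if 0 else None
print(a[:2],b[:2]); print(tri(c,a[0],c2,b[0])); print(plane(c,a[0],.143))
crop(s2["image"],170,120,290,230,6,"pics/s1.png")
crop(s2["image"],300,220,440,340,5,"pics/s2.png")
# psu right edge etc, px in t3
f=lambda x,y:(350+x/4,140+y/4)
q=[f(347,262),f(493,288),f(470,474),f(305,450)]
P=plane(c,q,.055);print(P.round(4)); print([np.linalg.norm(P[i]-P[(i+1)%4]).round(3) for i in range(4)])
E
```

```text
(array([461.58333333, 224.23333333]), np.int32(60)) (array([211.48484848, 141.60606061]), np.int32(33))
(array([ 0.48675078, -0.40170758,  0.14754874]), np.float64(0.0016244087255251716))
[[ 0.48782826 -0.40376361  0.143     ]]
[[ 0.5462 -0.3648  0.055 ]
 [ 0.5295 -0.4675  0.055 ]
 [ 0.4037 -0.448   0.055 ]
 [ 0.42   -0.3335  0.055 ]]
[np.float64(0.104), np.float64(0.127), np.float64(0.116), np.float64(0.13)]
```

View pics/s1.png

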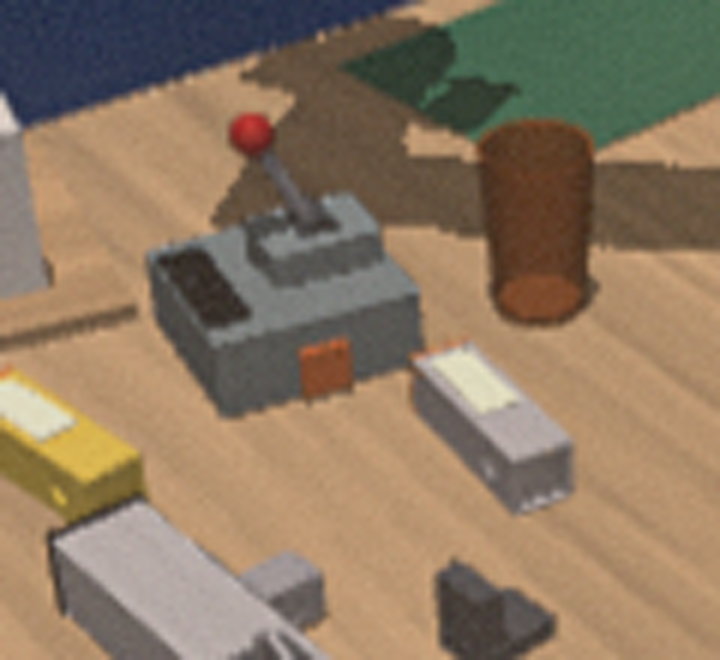

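View pics/s2.png

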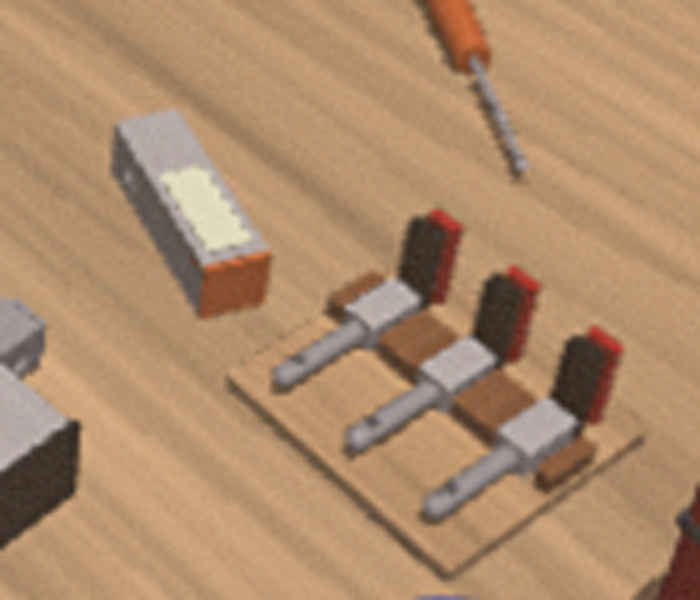

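Call:
jog_arm --pt "20.5 20.9 0 5.7" --pt "20.5 20.9 0 5.7" --pt "20.5 20.9 0 5.7" --pt "20.5 20.9 0 5.7" --pt "20.5 20.9 0 5.7" --pt "20.5 20.9 0 5.7" --pt "20.5 20.9 0 5.7" --pt "20.5 20.9 0 5.7" --pt "20.5 20.9 0 5.7" --pt "20.5 20.9 0 5.7" --fingers 87.6

```text
clock: 0.98
tool_pos: [0.4882, -0.4028, 0.2264]
orientation: [180.0, 0.0, -98.0]
force: [0.6, -0.1, -0.5]
opening: 0.0878
```

Call:
jog_arm --pt "0 0 0 0" --pt "0 0 0 0" --pt "0 0 -20 0" --pt "0 0 -20 0" --pt "0 0 -20 0" --pt "0 0 -20 0" --pt "0 0 -18 0" --pt "0 0 0 0" --pt "-10 1.5 0 0" --pt "-10 1.5 0 0" --fingers 50

```text
clock: 1.82
tool_pos: [0.4675, -0.4019, 0.1296]
orientation: [-179.9, -0.1, -98.3]
force: [2.0, -0.2, 1.8]
opening: 0.0501
```

Call:
jog_arm --pt "-10 1.5 0 0" --pt "-10 1.5 0 0" --pt "-10 1.5 0 0" --pt "-10 1.5 0 0" --pt "-8 1.2 0 0" --pt "-5 0.8 0 0" --pt "-4 0.6 0 0" --pt "-3 0.5 0 0" --pt "0 0 0 0" --pt "0 0 0 0"

```text
clock: 2.65
tool_pos: [0.4076, -0.392, 0.1286]
orientation: [180.0, -0.0, -98.3]
force: [1.3, -0.3, 0.8]
opening: 0.0502
```

Call:
jog_arm --pt "-2 0.3 0 0" --pt "-2 0.3 0 0" --pt "-2 0.3 0 0" --pt "0 0 0 0" --pt "0 0 0 0" --pt "0 0 0 0" --pt "0 0 0 0" --pt "0 0 0 0" --pt "0 0 0 0" --pt "0 0 0 0"

```text
clock: 3.48
tool_pos: [0.4069, -0.392, 0.1289]
orientation: [-179.5, -0.1, -98.2]
force: [16.5, -3.1, -9.6]
opening: 0.0503
```

Run:
```python
from h import *
from plant import *
s2=snapshot("scene");pickle.dump(s2,open("scene1.pkl","wb"));s=snapshot("top");pickle.dump(s,open("top1.pkl","wb"))
crop(s2["image"],170,110,290,230,5,"pics/s3.png")
crop(s["image"],0,0,560,420,1,"pics/t4.png")
```

```text
(no output)
```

View pics/s3.png

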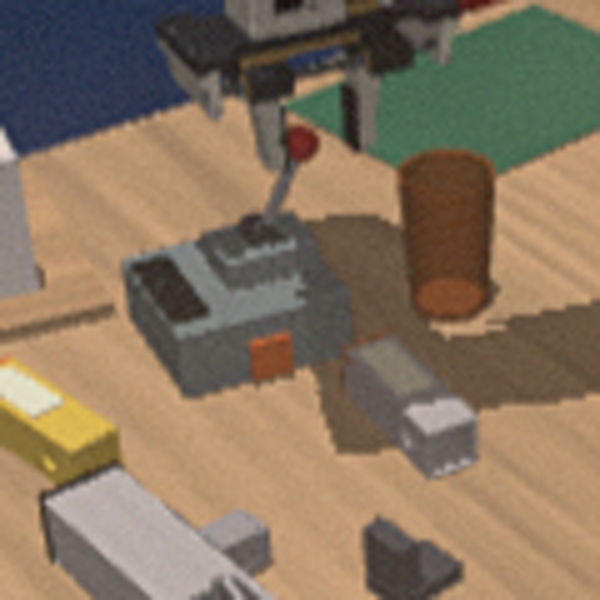

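View pics/t4.png

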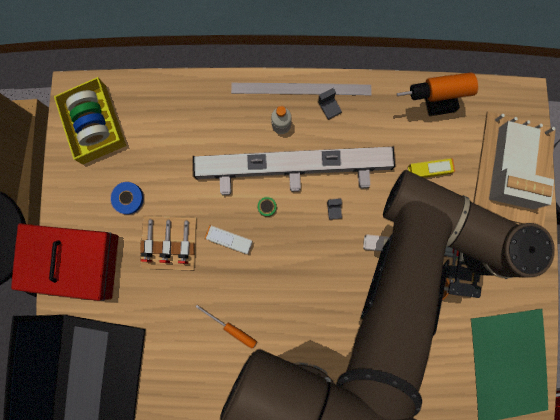

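Call:
jog_arm --pt "8 -1.2 0 0" --pt "10 -1.5 0 0" --pt "0 0 15 0" --pt "0 0 25 0" --pt "0 0 30 7" --pt "0 0 30 7" --pt "5 15 20 7" --pt "5 30 0 7" --pt "5 30 0 7" --pt "5 30 0 7"

```text
clock: 4.42
tool_pos: [0.4392, -0.2879, 0.2486]
orientation: [180.0, 0.0, -56.0]
force: [0.2, -0.3, -0.1]
opening: 0.0498
```

Call:
jog_arm --pt "5 30 0 7" --pt "5 30 0 7" --pt "5 20 0 7" --pt "5 20 0 7" --pt "0 10 0 7" --pt "0 0 0 7" --pt "0 0 0 7" --pt "0 0 0 7" --pt "0 0 0 0" --pt "0 0 0 0"

```text
clock: 5.25
tool_pos: [0.4593, -0.1788, 0.2484]
orientation: [180.0, 0.1, -0.5]
force: [-0.4, 0.5, -0.1]
opening: 0.0498
```

```bash
cat > look.py <<'E'
import sys
from h import *
from plant import *
n,tag=sys.argv[1:3]
o=get_obs();s=snapshot(n);s["obs"]=o;pickle.dump(s,open(f"{tag}.pkl","wb"))
cv2.imwrite(f"pics/{tag}.png",s["image"][:,:,::-1]);print(o["clock"],o["tool_pos"].round(4),o["orientation"].round(2),o["force"].round(1),round(o["opening"],4))
E
python3 look.py wrist w1
```

```text
5.25 [ 0.4593 -0.1788  0.2484] [ 1.7999e+02  7.0000e-02 -4.8000e-01] [-0.4  0.5 -0.1] 0.0498
```

View pics/w1.png

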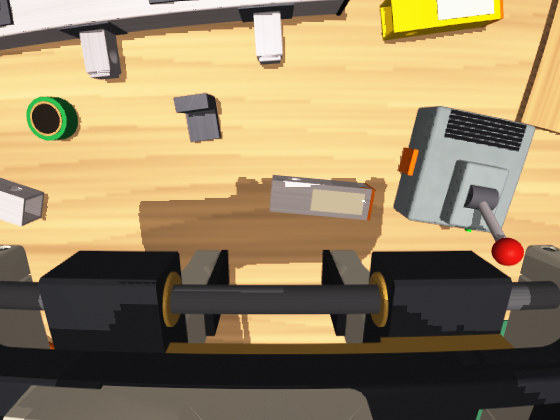

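Call:
jog_arm --pt "10 0 0 0" --pt "25 0 0 0" --pt "25 0 0 0" --pt "10 0 0 0" --pt "0 0 0 0" --pt "0 0 0 0" --pt "0 0 0 0" --pt "0 0 0 0" --pt "0 0 0 0" --pt "0 0 0 0"

```text
clock: 6.13
tool_pos: [0.5291, -0.1788, 0.249]
orientation: [-180.0, -0.0, -0.3]
force: [-0.3, 0.6, 0.3]
opening: 0.0498
```

```bash
python3 look.py wrist w2
```

```text
6.1333 [ 0.5291 -0.1788  0.249 ] [-1.8e+02 -4.0e-02 -2.8e-01] [-0.3  0.6  0.3] 0.0498
```

Call:
jog_arm --pt "0 30 0 0" --pt "0 41 0 0" --pt "0 41 0 0" --pt "0 41 0 0" --pt "0 41 0 0" --pt "0 41 0 0" --pt "0 41 0 0" --pt "0 41 0 0" --pt "0 41 0 0" --pt "0 20 0 0"

```text
clock: 7.02
tool_pos: [0.5292, 0.2031, 0.2488]
orientation: [-180.0, -0.0, -0.1]
force: [0.6, -0.7, -0.2]
opening: 0.0499
```

Call:
jog_arm --pt "0 0 0 0" --pt "0 0 0 0" --pt "0 0 0 0" --pt "0 0 0 0" --pt "0 0 0 0" --pt "0 0 0 0" --pt "0 0 0 0" --pt "0 0 0 0" --pt "0 0 0 0" --pt "0 0 0 0"

```text
clock: 7.85
tool_pos: [0.5295, 0.1991, 0.2486]
orientation: [-180.0, -0.0, -0.3]
force: [-0.1, 0.2, 0.0]
opening: 0.0501
```

```bash
python3 look.py wrist w3; python3 look.py top top2
```

```text
7.85 [0.5295 0.1991 0.2486] [-180.     -0.     -0.27] [-0.1  0.2  0. ] 0.0501
7.9 [0.5295 0.1992 0.2486] [-180.     -0.     -0.26] [ 0.3  0.7 -0.3] 0.0498
```

View pics/w2.png

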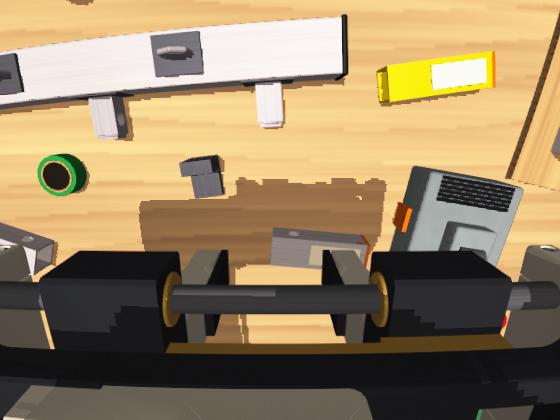

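View pics/w3.png

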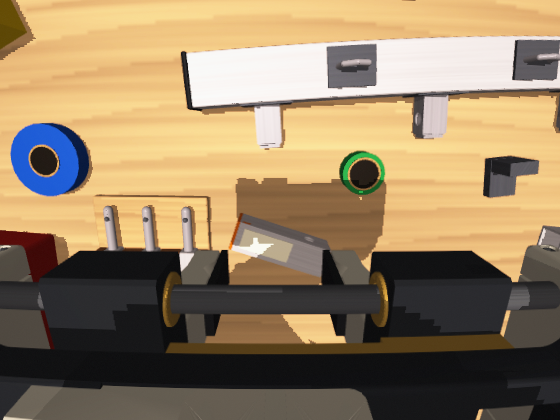

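View pics/top2.png

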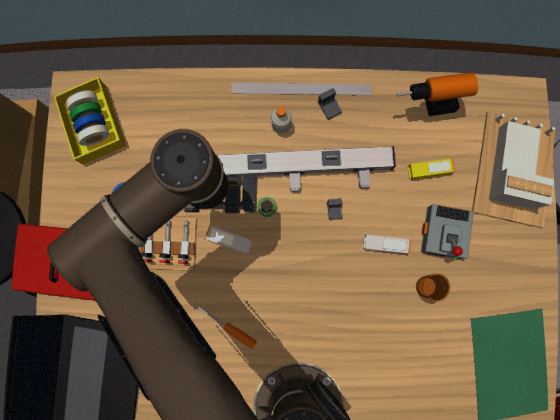

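Run:
```python
from h import *
a=load("w2.pkl")["image"];b=load("w3.pkl")["image"]
A=cv2.resize(a[70:140,225:325],None,fx=7,fy=7,interpolation=cv2.INTER_NEAREST)
crop(a,225,65,325,140,7,"pics/z2.png");crop(b,225,85,325,160,7,"pics/z3.png")
crop(b,90,180,340,280,3,"pics/z4.png"); crop(a,260,220,380,275,6,"pics/z5.png")
```

```text
(no output)
```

View pics/z2.png

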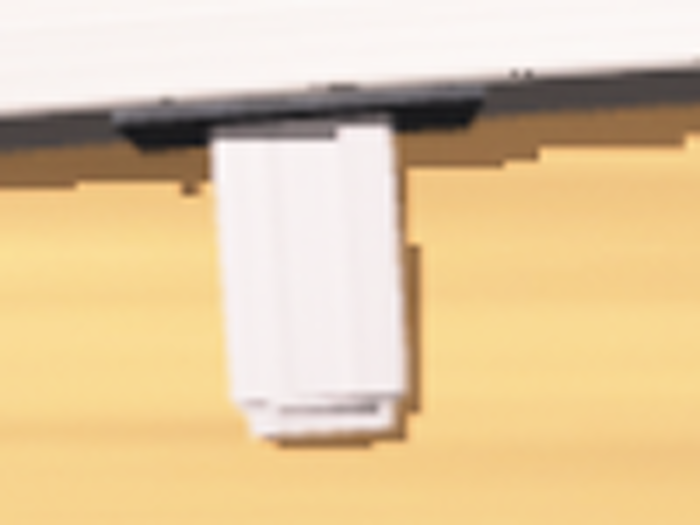

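View pics/z3.png

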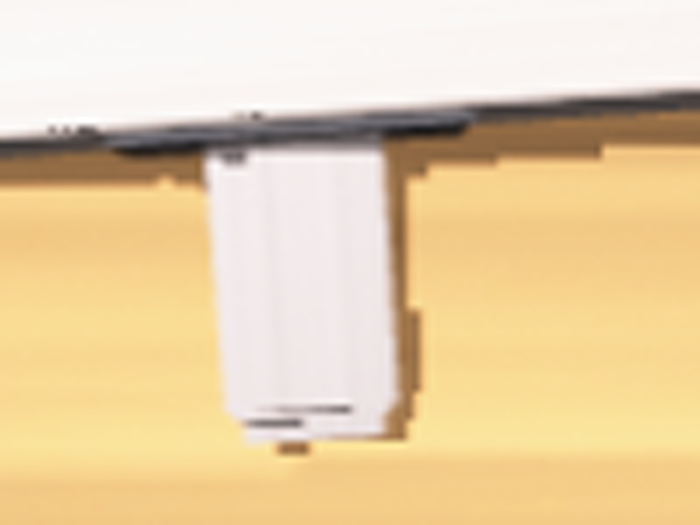

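View pics/z4.png

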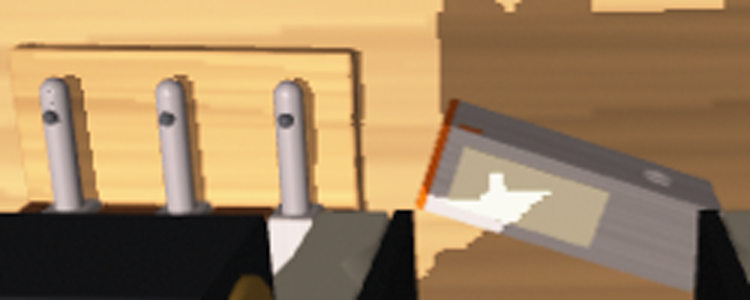

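Run:
```python
from h import *
def f(x,y,x0,y0,k=7): return (x0+(x+.5)/k-.5,y0+(y+.5)/k-.5)
for n,y0,pts,edge in [("w2",65,[(213,135),(235,403),(392,125),(405,395)],[(0,112),(700,64)]),("w3",85,[(207,150),(232,415),(384,145),(400,400)],[(0,140),(700,92)])]:
    s=load(n+".pkl");c=cam(s,s["obs"])
    P=plane(c,[f(*p,225,y0) for p in pts],.033)
    E=plane(c,[f(*p,225,y0) for p in edge],.052)
    print(n,P.round(4).tolist(),E.round(4).tolist())
    for a,b in((0,1),(2,3)): d=P[a]-P[b];print("yaw",np.degrees(np.arctan2(d[1],d[0])))
    d=E[0]-E[1];yaw=np.degrees(np.arctan2(-d[0],d[1]));print("edge yaw",yaw)
    mid=(P.sum(0))/4; print("width",np.linalg.norm(P[1]-P[3]),"mid",mid)
    # spigot axis y at end; distance from end mid to header edge
    m=(P[1]+P[3])/2; ex=np.array([np.cos(np.radians(2.5)),np.sin(np.radians(2.5)),0]); 
    t=np.dot(E[0]-m,ex); print("end->edge (expect .044)",t,"hole est from end",m+ex*.017)
# top camera
for n in ("top1","top0"):
  s=load(n+".pkl");c=cam(s);crop(s["image"],215,140,415,210,4,f"pics/{n}z.png")
```

```text
w2 [[0.6441, -0.1579, 0.033], [0.6033, -0.1606, 0.033], [0.6454, -0.1859, 0.033], [0.6043, -0.1879, 0.033]] [[0.6457, -0.1275, 0.052], [0.6519, -0.231, 0.052]]
yaw 3.8236003510048535
yaw 2.834595079754872
edge yaw 3.419726770796693
width 0.02728169958621943 mid [ 0.62426472 -0.17307778  0.033     ]
end->edge (expect .044) 0.043889734179494176 hole est from end [ 0.62078478 -0.17352622  0.033     ]
w3 [[0.621, 0.2214, 0.033], [0.5796, 0.2182, 0.033], [0.6216, 0.1933, 0.033], [0.5818, 0.1908, 0.033]] [[0.622, 0.2513, 0.052], [0.6284, 0.1463, 0.052]]
yaw 4.419238410952336
yaw 3.6301474581560775
edge yaw 3.465367006734836
width 0.027441573544384926 mid [0.60100097 0.20591592 0.033     ]
end->edge (expect .044) 0.043333533364659324 hole est from end [0.59766466 0.20522478 0.033     ]
```

View pics/top0z.png

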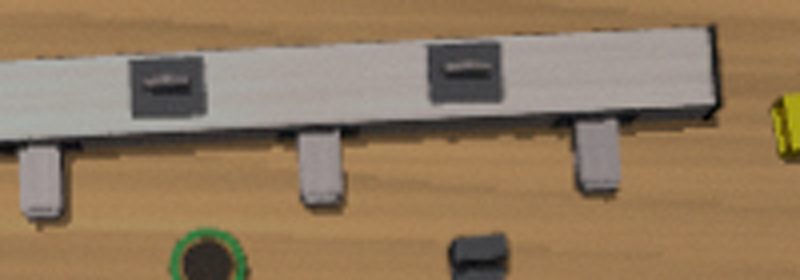

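Run:
```python
from h import *
s=load("top0.pkl");c=cam(s)
e=np.array([np.cos(np.radians(3.5)),np.sin(np.radians(3.5)),0]);n=np.array([-e[1],e[0],0])
for S in([.6205,-.1735,.033],[.5973,.2055,.033]):
    S=np.array(S); P=[S-e*.017+n*.014,S-e*.017-n*.014,S+e*.02+n*.014,S+e*.02-n*.014]
    print(((proj(c,P)-[215,140]+.5)*4-.5).round(1).tolist())
im=s["image"].copy()
big=cv2.resize(im[140:210,215:415],None,fx=4,fy=4,interpolation=cv2.INTER_CUBIC)
for S in([.6205,-.1735,.033],[.5973,.2055,.033]):
    S=np.array(S)
    for p in [S-e*.017+n*.014,S-e*.017-n*.014,S+e*.02+n*.014,S+e*.02-n*.014]:
        u=((proj(c,p)[0]-[215,140]+.5)*4-.5).round().astype(int); cv2.circle(big,tuple(int(v) for v in u),2,(255,0,0),-1)
cv2.imwrite("pics/chk.png",big[:,:,::-1])
```

```text
[[583.3, 181.8], [624.2, 179.8], [579.5, 128.1], [620.2, 126.2]]
[[23.1, 209.8], [64.3, 207.7], [21.2, 156.0], [62.3, 153.8]]
```

View pics/chk.png

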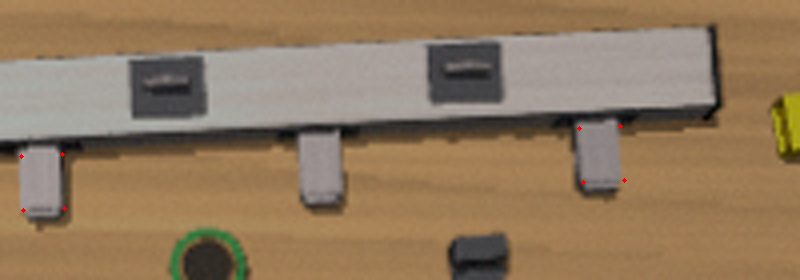

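Call:
jog_arm --pt "-15 0 0 0" --pt "-30 0 0 0" --pt "-30 0 0 0" --pt "-30 5 0 0" --pt "-15 5 0 0" --pt "0 0 0 0" --pt "0 0 0 0" --pt "0 0 0 0" --pt "0 0 0 0" --pt "0 0 0 0"

```text
clock: 8.78
tool_pos: [0.41, 0.2091, 0.2482]
orientation: [180.0, 0.0, -0.3]
force: [-0.1, 0.1, 0.0]
opening: 0.0499
```

```bash
python3 look.py wrist w4
python3 - <<'E'
from h import *
a=load("w4.pkl")["image"]
crop(a,210,140,350,240,5,"pics/z6.png")
E
```

```text
8.7833 [0.41   0.2091 0.2482] [ 1.7996e+02  2.0000e-02 -3.1000e-01] [-0.1  0.1  0. ] 0.0499
```

View pics/w4.png

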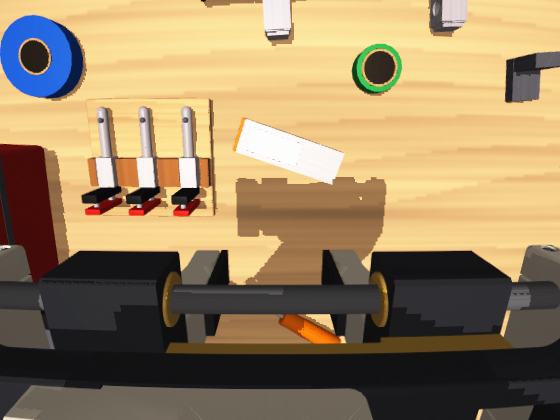

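View pics/z6.png

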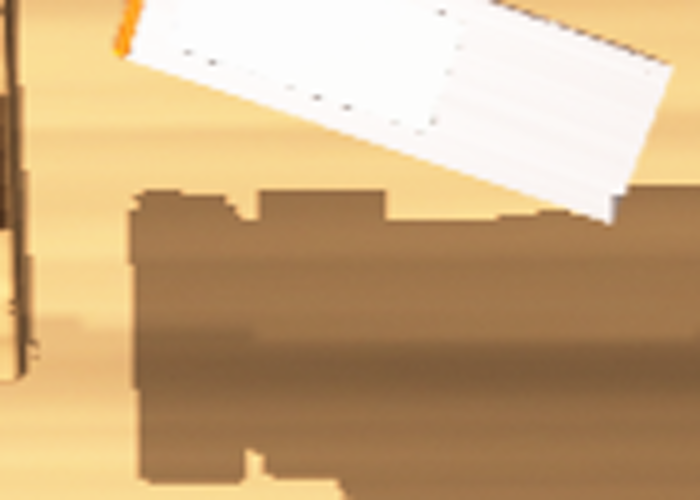

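```bash
cat >> h.py <<'E'
def barpose(c,im,box,z=.038,lo=(0,0,150),hi=(180,60,255)):
    """white/aluminium top face + orange cap -> pose via minAreaRect of ray-cast contour"""
    x0,y0,x1,y1=box; hsv=cv2.cvtColor(im,cv2.COLOR_RGB2HSV)[y0:y1,x0:x1]
    m=cv2.inRange(hsv,np.array(lo),np.array(hi)); o=cv2.inRange(hsv,np.array((3,190,120)),np.array((17,255,255)))
    k=np.ones((3,3),np.uint8); m=cv2.morphologyEx(m,cv2.MORPH_CLOSE,k)
    ct=max(cv2.findContours(m,0,cv2.CHAIN_APPROX_NONE)[0],key=cv2.contourArea)[:,0]+[x0,y0]
    P=plane(c,ct,z)[:,:2]; r=cv2.minAreaRect((P*1000).astype(np.float32))
    B=cv2.boxPoints(r); 
    oy,ox=np.nonzero(o); oc=plane(c,[(ox.mean()+x0,oy.mean()+y0)],z)[0,:2]*1000
    return r,B,oc
E
python3 - <<'E'
from h import *
s=load("w4.pkl");c=cam(s,s["obs"]);r,B,oc=barpose(c,s["image"],(225,105,355,195)); print(r,B.round(1),oc.round(1))
s=load("top0.pkl");c=cam(s);r,B,oc=barpose(c,s["image"],(200,220,258,260),lo=(0,0,120)); print(r,B.round(1),oc.round(1))
E
```

```text
((451.1055908203125, 191.67691040039062), (118.00676727294922, 38.70109939575195), 70.95719909667969) [[413.6 142.2]
 [450.1 129.6]
 [488.6 241.1]
 [452.1 253.8]] [471.7 248.9]
((451.452880859375, 192.9787139892578), (118.28437042236328, 39.54664993286133), 71.15301513671875) [[413.6 143.4]
 [451.1 130.6]
 [489.3 242.6]
 [451.8 255.3]] [472.6 250.7]
```

Call:
jog_arm --pt "5 0 0 -6.8" --pt "8 -1 0 -6.8" --pt "8 -1 0 -6.8" --pt "8 -1 0 -6.8" --pt "8 -1 0 -6.8" --pt "8 -1 0 -6.8" --pt "0 0 -10 -6.8" --pt "0 0 -15 -6.8" --pt "0 0 -20 -6.8" --pt "0 0 -20 -6.8" --fingers 66

```text
clock: 9.67
tool_pos: [0.4551, 0.2041, 0.1828]
orientation: [-180.0, 0.0, -68.6]
force: [0.5, -0.1, 0.2]
opening: 0.0659
```

Call:
jog_arm --pt "0 0 -20 -6.8" --pt "0 0 -20 -6.8" --pt "0 0 -20 -6.8" --pt "0 0 -15 -6.8" --pt "0 0 0 -6.8" --pt "0 0 0 -6.7" --pt "0 0 0 0" --pt "0 0 0 0" --pt "0 0 0 0" --pt "0 0 0 0"

```text
clock: 10.5
tool_pos: [0.4547, 0.2043, 0.1087]
orientation: [-180.0, 0.0, -108.8]
force: [0.4, -0.2, 0.1]
opening: 0.0662
```

```bash
python3 look.py wrist w5; python3 look.py scene sc5
```

```text
10.5 [0.4547 0.2043 0.1087] [-1.7999e+02  2.0000e-02 -1.0882e+02] [ 0.4 -0.2  0.1] 0.0662
10.55 [0.4546 0.2043 0.1087] [-1.7999e+02  2.0000e-02 -1.0885e+02] [ 0.2  0.5 -0. ] 0.066
```

View pics/w5.png

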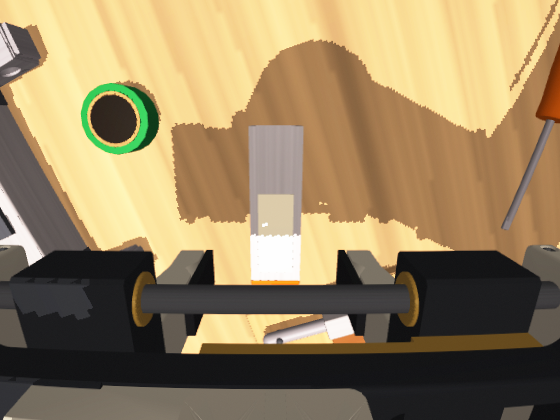

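View pics/sc5.png

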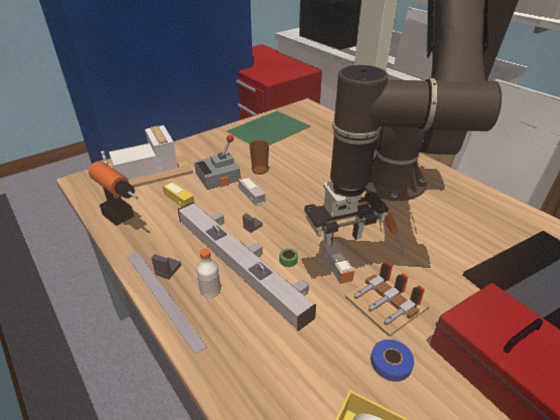

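Call:
jog_arm --pt "0 0 -15 0" --pt "0 0 -20 0" --pt "0 0 -20 0" --pt "0 0 -20 0" --pt "0 0 -15 0" --pt "0 0 -9 0" --pt "0 0 -3 0" --pt "0 0 0 0" --pt "0 0 0 0" --pt "0 0 0 0"

```text
clock: 11.43
tool_pos: [0.455, 0.2048, 0.0075]
orientation: [-180.0, 0.1, -108.9]
force: [-0.0, -0.3, 0.3]
opening: 0.0663
```

Call:
jog_arm --pt "0 0 0 0" --pt "0 0 0 0" --pt "0 0 0 0" --pt "0 0 0 0" --pt "0 0 0 0" --pt "0 0 0 0" --pt "0 0 0 0" --pt "0 0 0 0" --pt "0 0 0 0" --pt "0 0 0 0" --fingers 30

```text
clock: 12.27
tool_pos: [0.4545, 0.2043, 0.0067]
orientation: [-180.0, 0.0, -109.0]
force: [-0.9, -0.3, 5.1]
opening: 0.0378
```

Call:
jog_arm --pt "0 0 10 0" --pt "0 0 20 0" --pt "0 0 30 0" --pt "0 0 30 6.5" --pt "0 0 10 6.5" --pt "0 0 0 6.5" --pt "0 0 0 6.5" --pt "0 0 0 6.5" --pt "0 0 0 6.5" --pt "0 0 0 6.5"

```text
clock: 13.1
tool_pos: [0.4539, 0.2039, 0.1059]
orientation: [179.9, -0.0, -63.2]
force: [-0.4, -0.7, -2.3]
opening: 0.038
```

Call:
jog_arm --pt "0 0 0 6.5" --pt "0 0 0 6.5" --pt "0 0 0 6.5" --pt "0 0 0 6.5" --pt "0 0 0 6.5" --pt "0 0 0 6.5" --pt "0 0 0 7" --pt "0 0 0 7" --pt "0 0 0 7" --pt "0 0 0 7"

```text
clock: 13.93
tool_pos: [0.4539, 0.2039, 0.1058]
orientation: [180.0, 0.1, 3.9]
force: [-0.1, 0.5, -3.3]
opening: 0.0376
```

```bash
python3 look.py wrist w6
```

```text
13.9333 [0.4539 0.2039 0.1058] [1.7997e+02 7.0000e-02 3.8700e+00] [-0.1  0.5 -3.3] 0.0376
```

View pics/w6.png

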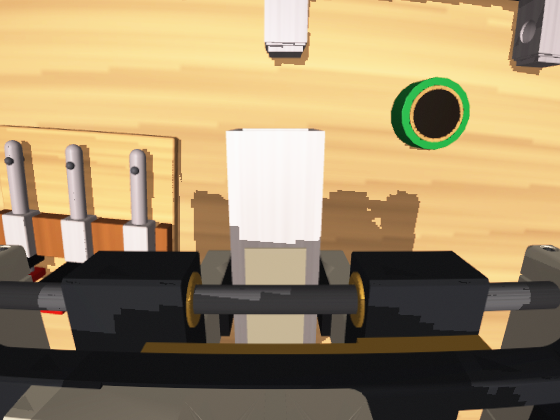

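Run:
```python
from h import *
s=load("w6.pkl");c=cam(s,s["obs"]);im=s["image"]
crop(im,215,110,340,210,6,"pics/z7.png"); crop(im,250,0,330,70,6,"pics/z8.png")
```

```text
(no output)
```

View pics/z7.png

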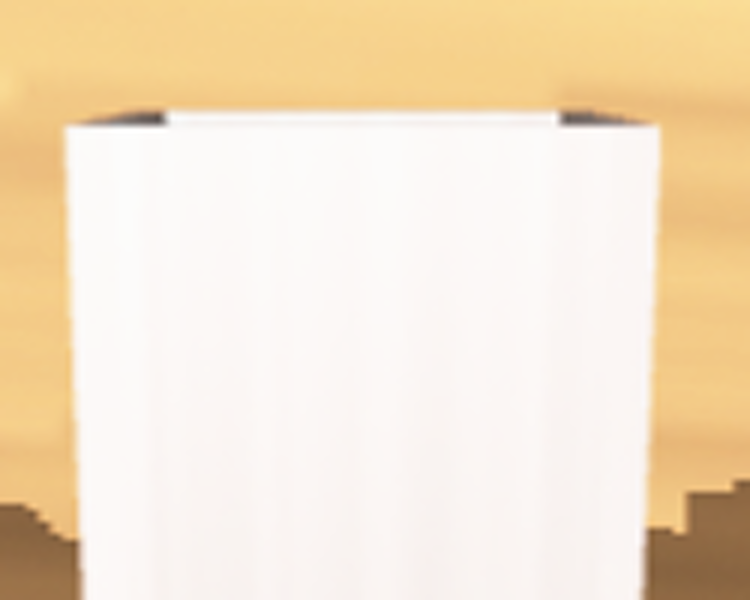

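View pics/z8.png

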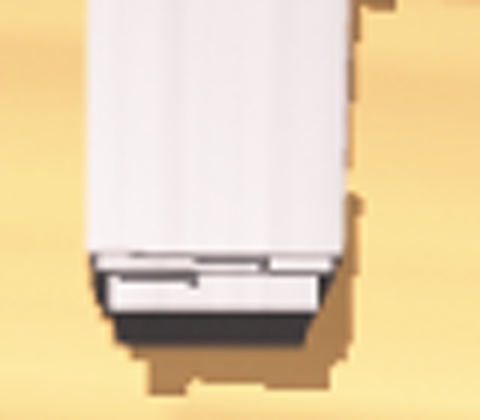

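Run:
```python
from h import *
s=load("w6.pkl");o=s["obs"];c=cam(s,o)
def f(x,y,x0,y0,k=6): return (x0+(x+.5)/k-.5,y0+(y+.5)/k-.5)
P=plane(c,[f(*p,215,110) for p in [(66,125),(660,125),(83,595),(645,595)]],.1371)
S=plane(c,[f(*p,250,0) for p in [(90,252),(343,250)]],.033)
a=np.radians(3.87);e=np.array([np.cos(a),np.sin(a),0]);n=np.array([-e[1],e[0],0]);t=o["tool_pos"]
for p in P: print("bar rel tool",((p-t)@e*1e3).round(1),((p-t)@n*1e3).round(1))
print(P.round(4),S.round(4)); m=S.mean(0); print("width",np.linalg.norm(S[0]-S[1])); h=np.radians(3.5);print("hole",m+.017*np.array([np.cos(h),np.sin(h),0]))
```

```text
bar rel tool 72.4 18.5
bar rel tool 72.4 -19.3
bar rel tool 41.3 18.7
bar rel tool 41.3 -19.5
[[0.525  0.2273 0.1371]
 [0.5275 0.1895 0.1371]
 [0.4939 0.2253 0.1371]
 [0.4965 0.1872 0.1371]] [[0.5796 0.2188 0.033 ]
 [0.5817 0.1912 0.033 ]]
width 0.027685695847498814
hole [0.59763773 0.2060033  0.033     ]
```

Call:
jog_arm --pt "10 -1 0 -0.4" --pt "16 -2 0 0" --pt "10.5 -1.4 -10 0" --pt "0 0 -20 0" --pt "0 0 -25 0" --pt "0 0 -25 0" --pt "0 0 -12 0" --pt "0 0 -5 0" --pt "0 0 0 0" --pt "0 0 0 0"

```text
clock: 14.82
tool_pos: [0.4915, 0.2001, 0.0098]
orientation: [-180.0, -0.0, 3.0]
force: [0.9, -0.3, -2.0]
opening: 0.0379
```

```bash
python3 look.py wrist w7
```

```text
14.8167 [0.4915 0.2001 0.0098] [-1.80e+02 -2.00e-02  3.04e+00] [ 0.9 -0.3 -2. ] 0.0379
```

View pics/w7.png

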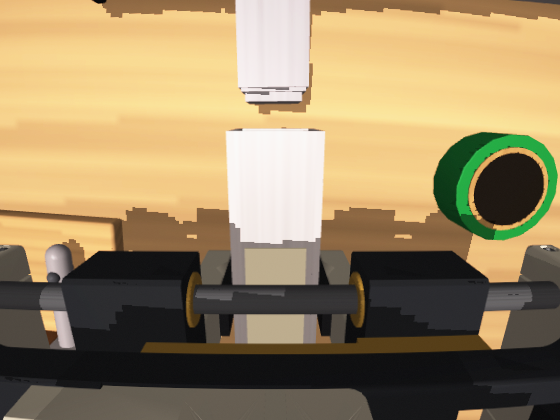

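Call:
jog_arm --pt "0 0 -1.5 0.4" --pt "4 0.2 0 0" --pt "6 0.4 0 0" --pt "6 0.4 0 0" --pt "6 0.4 0 0" --pt "6 0.4 0 0" --pt "6 0.4 0 0" --pt "6 0.4 0 0" --pt "0 0 0 0" --pt "0 0 0 0"

```text
clock: 15.7
tool_pos: [0.5312, 0.2023, 0.0078]
orientation: [180.0, 0.0, 3.5]
force: [-0.3, -0.5, -1.3]
opening: 0.0376
```

Call:
jog_arm --pt "6 0.4 0 0" --pt "6 0.4 0 0" --pt "4 0.2 0 0" --pt "3 0.2 0 0" --pt "1 0 0 0" --pt "0 0 0 0" --pt "0 0 0 0" --pt "0 0 0 0" --pt "0 0 0 0" --pt "0 0 0 0"

```text
clock: 16.53
tool_pos: [0.5508, 0.2037, 0.0081]
orientation: [-180.0, -0.0, 3.6]
force: [-0.5, -1.1, -1.5]
opening: 0.0378
```

```bash
python3 look.py wrist w8
```

```text
16.5333 [0.5508 0.2037 0.0081] [-180.     -0.      3.55] [-0.5 -1.1 -1.5] 0.0378
```

View pics/w8.png

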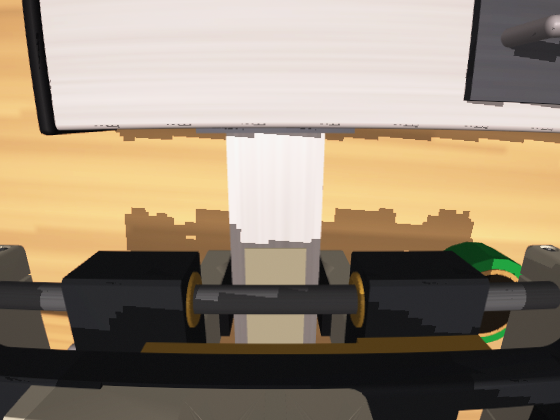

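Nearly home; press until contact is felt.

Call:
jog_arm --pt "0.8 0 -0.5 0" --pt "0.8 0 -0.5 0" --pt "0.8 0 0 0" --pt "0 0 0 0" --pt "0.8 0 0 0" --pt "0.8 0 0 0" --pt "0 0 0 0" --pt "0 0 0 0" --pt "0 0 0 0" --pt "0 0 0 0"

```text
clock: 17.42
tool_pos: [0.5523, 0.2033, 0.0068]
orientation: [179.9, 0.2, 3.5]
force: [-13.4, 2.8, 5.4]
opening: 0.0382
```

Call:
jog_arm --pt "0 0 0 0" --pt "0 0 0 0" --pt "0 0 0 0" --pt "0 0 0 0" --pt "-1.5 0 0 0" --pt "0 0 15 0" --pt "0 0 25 0" --pt "0 0 30 0" --pt "0 0 30 0" --pt "0 0 20 0" --fingers 62

```text
clock: 18.25
tool_pos: [0.5544, 0.204, 0.13]
orientation: [-179.9, -0.2, 3.6]
force: [0.7, -0.5, 0.4]
opening: 0.0621
```

Call:
jog_arm --pt "-20 0 15 0" --pt "-20 0 0 0" --pt "0 0 0 0" --pt "0 0 0 0" --pt "0 0 0 0" --pt "0 0 0 0" --pt "0 0 0 0" --pt "0 0 0 0" --pt "0 0 0 0" --pt "0 0 0 0"

```text
clock: 19.08
tool_pos: [0.5136, 0.2035, 0.1417]
orientation: [180.0, 0.0, 3.5]
force: [-0.6, -0.6, 0.3]
opening: 0.0618
```

```bash
python3 look.py wrist w9; python3 look.py top top9
```

```text
19.0833 [0.5136 0.2035 0.1417] [1.7998e+02 3.0000e-02 3.5300e+00] [-0.6 -0.6  0.3] 0.0618
19.1333 [0.5136 0.2036 0.1418] [1.7998e+02 2.0000e-02 3.5300e+00] [-0.2  0.6  0.2] 0.0622
```

View pics/w9.png

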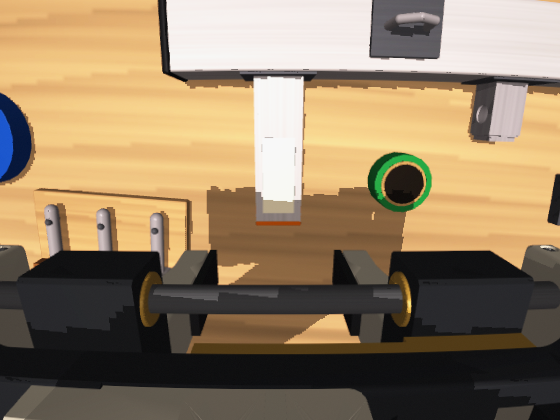

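View pics/top9.png

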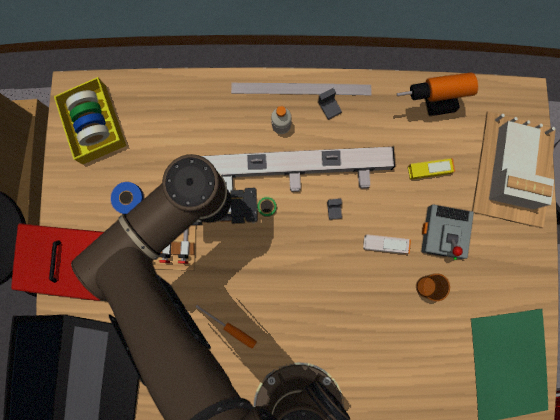

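Run:
```python
from h import *
a=load("w4.pkl")["image"]
crop(a,75,90,225,220,5,"pics/z10.png")
```

```text
(no output)
```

View pics/z10.png

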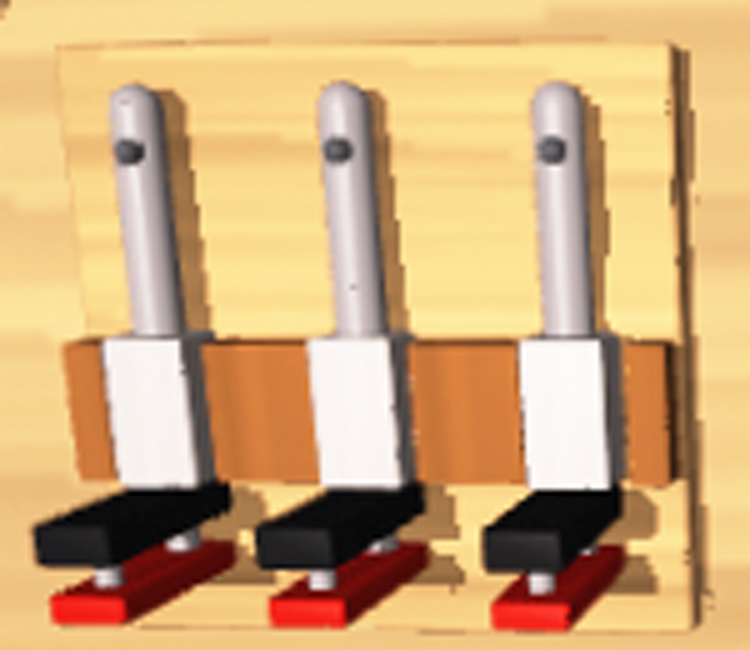

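Run:
```python
from h import *
s=load("w4.pkl");c=cam(s,s["obs"])
f=lambda x,y:(75+(x+.5)/5-.5,90+(y+.5)/5-.5)
def pp(n,pts,z): 
    P=plane(c,[f(*p) for p in pts],z)[:,:2]*1e3; print(n,P.round(1).tolist(),"mid",P.mean(0).round(1)); return P
for nm,body,blk,red in [("R",[(519,340),(603,338),(530,487),(613,488)],[(483,528),(566,528),(486,570),(560,570)],[(492,605),(572,605),(497,629),(567,629)]),
 ("M",[(308,340),(391,338),(320,487),(404,488)],[(257,528),(342,526),(262,568),(336,568)],[(271,600),(348,600),(275,625),(345,625)]),
 ("L",[(104,340),(186,338),(119,487),(202,487)],[(35,525),(118,525),(42,565),(112,565)],[(52,598),(127,598),(57,622),(124,622)])]:
    pp(nm+" body",body,.032);pp(nm+" blk",blk,.072);pp(nm+" red",red,.069)
pp("board",[(57,45),(672,45),(695,630)],.012)
```

```text
R body [[445.2, 320.5], [445.4, 300.8], [410.5, 320.8], [410.0, 300.9]] mid [427.8 310.7]
R blk [[409.7, 319.7], [409.6, 301.8], [400.5, 319.9], [400.3, 303.8]] mid [405.  311.3]
R red [[391.8, 320.4], [391.7, 302.7], [386.3, 319.8], [386.2, 304.2]] mid [389.  311.8]
M body [[445.9, 370.4], [446.1, 350.6], [411.0, 371.7], [410.5, 351.2]] mid [428.4 361. ]
M blk [[410.2, 369.3], [410.5, 350.5], [401.3, 369.4], [401.2, 352.9]] mid [405.8 360.5]
M red [[393.2, 369.7], [393.1, 352.4], [387.5, 369.6], [387.4, 353.7]] mid [390.3 361.4]
L body [[446.8, 419.9], [446.9, 399.8], [411.6, 421.6], [411.3, 400.8]] mid [429.2 410.5]
L blk [[411.4, 419.2], [411.2, 400.3], [402.4, 419.2], [402.2, 403.1]] mid [406.8 410.5]
L red [[394.0, 420.1], [393.9, 402.6], [388.5, 419.8], [388.4, 404.2]] mid [391.2 411.7]
board [[514.9, 432.9], [511.2, 285.0], [368.8, 287.4]] mid [465.  335.1]
```

Call:
jog_arm --pt "-10 8 5 6.6" --pt "-12 12 0 6.6" --pt "-12 12 0 6.6" --pt "-12 12 0 6.6" --pt "-12 12 0 6.6" --pt "-12 12 0 6.6" --pt "-12 12 0 6.6" --pt "-12 12 0 6.6" --pt "-12 12 0 6.6" --pt "-7.3 3.6 0 6.6" --fingers 62

```text
clock: 20.02
tool_pos: [0.3994, 0.3126, 0.1472]
orientation: [180.0, -0.0, 69.9]
force: [-0.5, 0.2, -0.3]
opening: 0.0617
```

Call:
jog_arm --pt "0 0 0 6.6" --pt "0 0 0 6.6" --pt "0 0 0 6.4" --pt "0 0 0 0" --pt "0 0 0 0" --pt "0 0 0 0" --pt "0 0 0 0" --pt "0 0 0 0" --pt "0 0 0 0" --pt "0 0 0 0"

```text
clock: 20.85
tool_pos: [0.4002, 0.3112, 0.1471]
orientation: [180.0, 0.0, 89.1]
force: [0.2, -0.5, 0.1]
opening: 0.0619
```

```bash
python3 look.py wrist w10
```

```text
20.85 [0.4002 0.3112 0.1471] [180.    0.   89.1] [ 0.2 -0.5  0.1] 0.0619
```

View pics/w10.png

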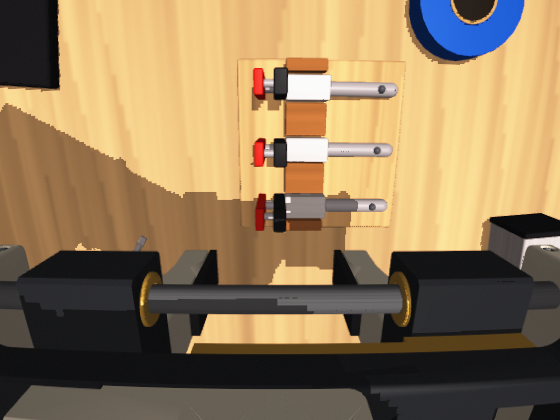

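Run:
```python
from h import *
s=load("w10.pkl");c=cam(s,s["obs"]);im=s["image"]
big=cv2.resize(im[170:250,230:410],None,fx=4,fy=4,interpolation=cv2.INTER_CUBIC)
for p in [(.4093,.3202,.072),(.4093,.3022,.072),(.3993,.3202,.072),(.3993,.3022,.072),(.3923,.3202,.069),(.3853,.3022,.069),(.4453,.321,.032),(.4453,.301,.032),(.5033,.3105,.022)]:
    u=((proj(c,p)[0]-[230,170]+.5)*4-.5).round().astype(int);cv2.circle(big,tuple(int(v) for v in u),2,(0,255,0),-1)
cv2.imwrite("pics/chk2.png",big[:,:,::-1])
```

```text
(no output)
```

View pics/chk2.png

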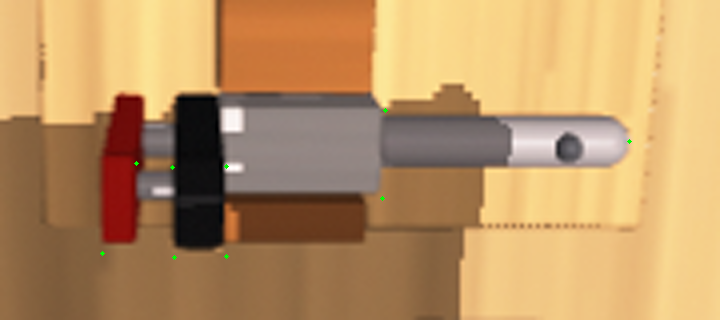

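Call:
jog_arm --pt "0 0.8 -15 0" --pt "0 0 -25 0" --pt "0 0 -25 0" --pt "0 0 -25 0" --pt "0 0 -12 0" --pt "0 0 -7 0" --pt "0 0 -3 0" --pt "0 0 0 0" --pt "0 0 0 0" --pt "0 0 0 0"

```text
clock: 21.73
tool_pos: [0.4006, 0.3127, 0.036]
orientation: [179.9, -0.1, 89.1]
force: [-0.4, -0.9, 0.8]
opening: 0.0622
```

```bash
python3 look.py wrist w11; python3 look.py scene sc11
python3 - <<'E'
from h import *
crop(load("sc11.pkl")["image"],300,200,440,320,5,"pics/z11.png")
E
```

```text
21.7333 [0.4006 0.3127 0.036 ] [ 1.7994e+02 -9.0000e-02  8.9150e+01] [-0.4 -0.9  0.8] 0.0622
21.7833 [0.4006 0.3127 0.0361] [ 1.7994e+02 -9.0000e-02  8.9140e+01] [0.6 0.4 1.1] 0.0622
```

View pics/w11.png

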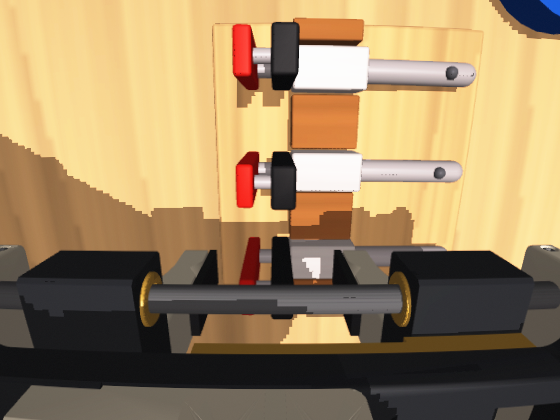

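View pics/z11.png

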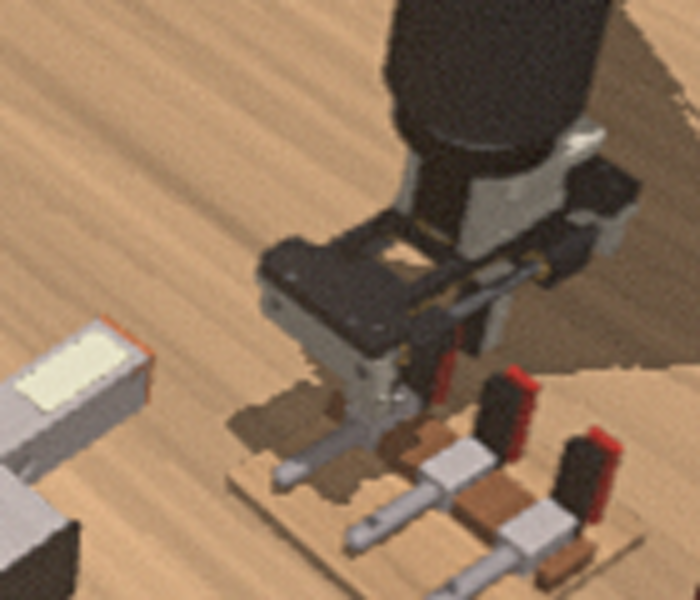

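Call:
jog_arm --pt "0 0 0 0" --pt "0 0 0 0" --pt "0 0 0 0" --pt "0 0 0 0" --pt "0 0 0 0" --pt "0 0 0 0" --pt "0 0 0 0" --pt "0 0 0 0" --pt "0 0 0 0" --pt "0 0 0 0" --fingers 5

```text
clock: 22.67
tool_pos: [0.4001, 0.312, 0.035]
orientation: [-180.0, 0.0, 89.1]
force: [-0.4, 0.1, 0.7]
opening: 0.0177
```

```bash
python3 look.py wrist w12
```

```text
22.6667 [0.4001 0.312  0.035 ] [-1.7999e+02  1.0000e-02  8.9140e+01] [-0.4  0.1  0.7] 0.0177
```

View pics/w12.png

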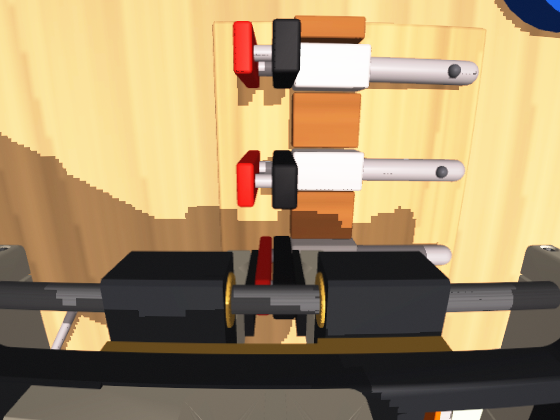

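Call:
jog_arm --pt "0 0 8 0" --pt "0 0 20 0" --pt "0 0 30 0" --pt "0 0 27 0" --pt "5 5 5 -6.5" --pt "15 3 0 -6.5" --pt "15 3 0 -6.5" --pt "15 3 0 -6.5" --pt "15 3 0 -6.5" --pt "15 3 0 -6.5"

```text
clock: 23.55
tool_pos: [0.4808, 0.3321, 0.1255]
orientation: [-180.0, -0.0, 49.8]
force: [-0.2, 0.3, -1.5]
opening: 0.0175
```

Call:
jog_arm --pt "15 3 0 -6.5" --pt "15 3 0 -6.5" --pt "15 3 0 -6.5" --pt "15 3 0 -6.5" --pt "15 1 0 -6.5" --pt "15 0 0 -6.5" --pt "15 0 0 -6.5" --pt "0 0 0 -1.1" --pt "0 0 0 0" --pt "0 0 0 0"

```text
clock: 24.38
tool_pos: [0.5847, 0.3448, 0.125]
orientation: [180.0, 0.0, 3.6]
force: [-1.5, -0.6, -1.7]
opening: 0.0177
```

```bash
python3 look.py wrist w13;python3 look.py scene sc13
```

```text
24.3833 [0.5847 0.3448 0.125 ] [1.7999e+02 4.0000e-02 3.6400e+00] [-1.5 -0.6 -1.7] 0.0177
24.4333 [0.5846 0.3449 0.1251] [1.7999e+02 3.0000e-02 3.6500e+00] [-0.3 -0.5 -1.3] 0.0178
```

View pics/w13.png

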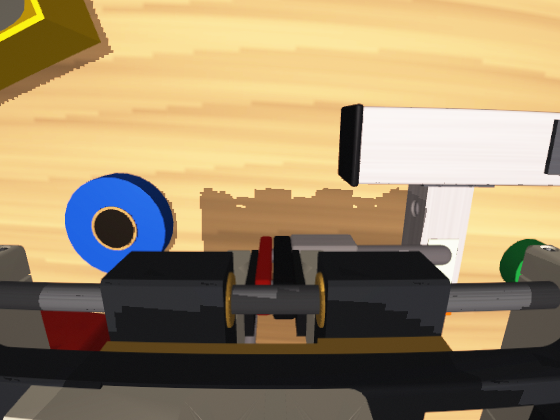

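View pics/sc13.png

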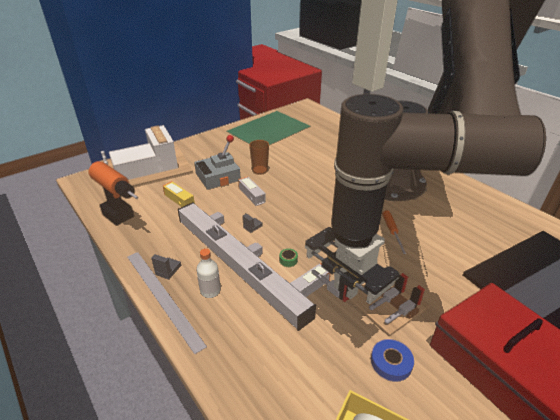

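Run:
```python
from h import *
crop(load("w13.pkl")["image"],280,170,480,275,4,"pics/z13.png")
```

```text
(no output)
```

View pics/z13.png

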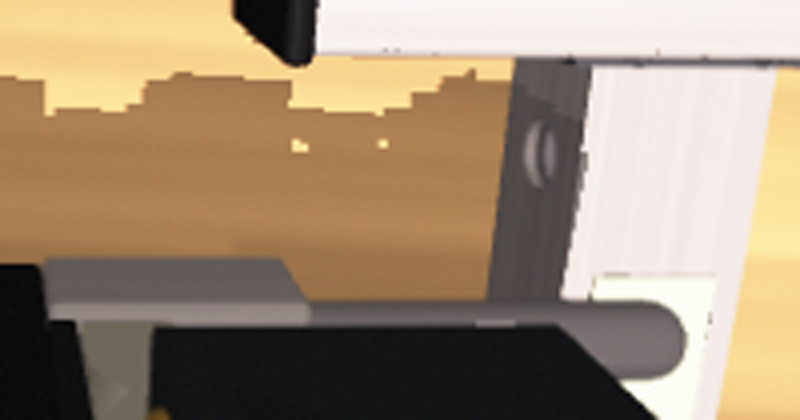

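Run:
```python
from h import *
s=load("w13.pkl");o=s["obs"];c=cam(s,o);t=o["tool_pos"];a=np.radians(o["orientation"][2])
e=np.array([np.cos(a),np.sin(a),0]);n=np.array([-e[1],e[0],0])
f=lambda x,y:(280+(x+.5)/4-.5,170+(y+.5)/4-.5)
for nm,p,z in [("nose ctr",(640,339),.112),("nose tip",(687,341),.112),("edge",(330,304),.115),("edge",(640,300),.115),("body far",(50,258),.122),("body far",(280,258),.122),("body near corner?",(308,303),.122),("hole",(540,154),.019)]:
    P=plane(c,[f(*p)],z)[0];print(nm,P.round(4),"tool x,y mm",((P-t)@e*1e3).round(1),((P-t)@n*1e3).round(1))
```

```text
nose ctr [0.5922 0.2484 0.112 ] tool x,y mm 1.4 -96.7
nose tip [0.5922 0.2411 0.112 ] tool x,y mm 1.0 -103.9
edge [0.5962 0.2961 0.115 ] tool x,y mm 8.4 -49.3
edge [0.5993 0.2515 0.115 ] tool x,y mm 8.7 -94.1
body far [0.6031 0.3365 0.122 ] tool x,y mm 17.9 -9.4
body far [0.605 0.306 0.122] tool x,y mm 17.8 -40.1
body near corner? [0.5988 0.3013 0.122 ] tool x,y mm 11.4 -44.3
hole [0.5962 0.2248 0.019 ] tool x,y mm 3.9 -120.5
```

Call:
jog_arm --pt "3.3 0 -15 0" --pt "0 0 -25 0" --pt "0 0 -25 0" --pt "0 0 -15 0" --pt "0 0 -9 0" --pt "0 0 -4 0" --pt "0 0 0 0" --pt "0 0 0 0" --pt "0 0 0 0" --pt "0 0 0 0"

```text
clock: 25.32
tool_pos: [0.589, 0.3456, 0.0334]
orientation: [-179.9, -0.1, 3.6]
force: [-0.2, 0.1, -1.7]
opening: 0.018
```

```bash
python3 look.py wrist w14; python3 look.py scene sc14
python3 - <<'E'
from h import *
crop(load("w14.pkl")["image"],280,130,540,290,3,"pics/z14.png")
crop(load("sc14.pkl")["image"],270,220,430,340,5,"pics/z15.png")
E
```

```text
25.3167 [0.589  0.3456 0.0334] [-1.7993e+02 -9.0000e-02  3.5600e+00] [-0.2  0.1 -1.7] 0.018
25.3667 [0.5889 0.3455 0.0332] [-1.7993e+02 -8.0000e-02  3.5500e+00] [ 0.1  0.6 -1.7] 0.0178
```

View pics/z14.png

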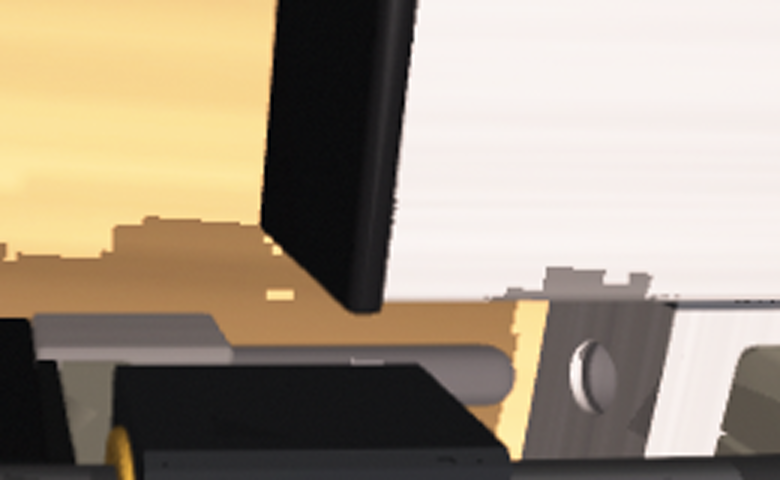

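View pics/z15.png

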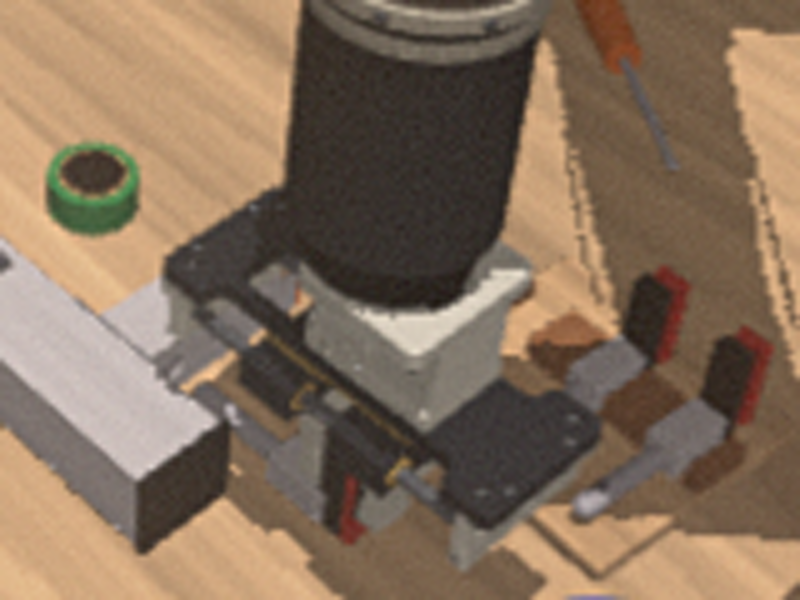

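Call:
jog_arm --pt "-0.9 0 -1.3 0" --pt "0 0 0 0" --pt "0.3 -5 0 0" --pt "0.3 -5 0 0" --pt "0.3 -5 0 0" --pt "0.3 -5 0 0" --pt "0.3 -5 0 0" --pt "0 0 0 0" --pt "0 0 0 0" --pt "0 0 0 0"

```text
clock: 26.25
tool_pos: [0.5892, 0.3201, 0.0308]
orientation: [-180.0, -0.0, 3.5]
force: [0.7, 0.6, -1.1]
opening: 0.0178
```

```bash
python3 look.py wrist w15
python3 - <<'E'
from h import *
crop(load("w15.pkl")["image"],280,130,540,290,3,"pics/z16.png")
E
```

```text
26.25 [0.5892 0.3201 0.0308] [-1.7999e+02 -1.0000e-02  3.5300e+00] [ 0.7  0.6 -1.1] 0.0178
```

View pics/z16.png

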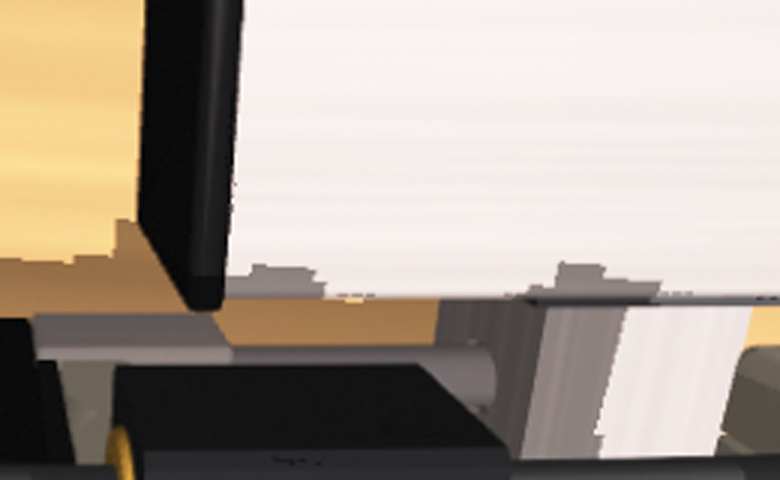

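Call:
jog_arm --pt "0 0 0.7 0" --pt "0.3 -5 0 0" --pt "0.3 -5 0 0" --pt "0.3 -5 0 0" --pt "0.3 -5 0 0" --pt "0.3 -5 0 0" --pt "0.3 -5 0 0" --pt "0 0 0 0" --pt "0 0 0 0" --pt "0 0 0 0"

```text
clock: 27.13
tool_pos: [0.591, 0.2901, 0.0315]
orientation: [-180.0, -0.0, 3.5]
force: [0.1, 0.2, -1.8]
opening: 0.0174
```

Call:
jog_arm --pt "0.3 -5 0 0" --pt "0.3 -5 0 0" --pt "0.2 -4 0 0" --pt "0.1 -2 0 0" --pt "0 0 0 0" --pt "0 -1 0 0" --pt "0 0 0 0" --pt "0 0 0 0" --pt "0 0 0 0" --pt "0 0 0 0"

```text
clock: 27.97
tool_pos: [0.5917, 0.2732, 0.0314]
orientation: [180.0, 0.0, 3.5]
force: [0.1, 0.2, -1.2]
opening: 0.0178
```

Call:
jog_arm --pt "0 -1 0 0" --pt "0 -1 0 0" --pt "0 -1 0 0" --pt "0 0 0 0" --pt "0 0 0 0" --pt "0 0 0 0" --pt "0 0 0 0" --pt "0 0 0 0" --pt "0 0 0 0" --pt "0 0 0 0"

```text
clock: 28.8
tool_pos: [0.5918, 0.2701, 0.0315]
orientation: [-180.0, -0.0, 3.5]
force: [0.6, -0.2, -2.1]
opening: 0.0178
```

```bash
python3 look.py wrist w16
python3 - <<'E'
from h import *
crop(load("w16.pkl")["image"],280,130,540,290,3,"pics/z17.png")
E
```

```text
28.8 [0.5918 0.2701 0.0315] [-180.     -0.      3.54] [ 0.6 -0.2 -2.1] 0.0178
```

View pics/z17.png

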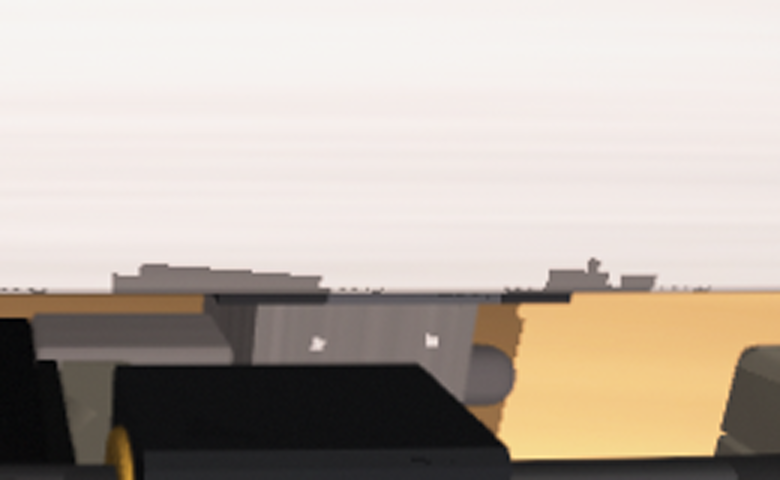

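Call:
jog_arm --pt "0 -0.7 0 0" --pt "0 -0.7 0 0" --pt "0 -0.7 0 0" --pt "0 0 0 0" --pt "0 0 0 0" --pt "0 0 0 0" --pt "0 0 0 0" --pt "0 0 0 0" --pt "0 0 0 0" --pt "0 0 0 0"

```text
clock: 29.68
tool_pos: [0.5919, 0.2683, 0.0315]
orientation: [-180.0, -0.0, 3.5]
force: [-0.7, 4.6, -1.8]
opening: 0.0179
```

Call:
jog_arm --pt "0 -0.7 0 0" --pt "0 -0.5 0 0" --pt "0 0 0 0" --pt "0 0 0 0" --pt "0 0 0 0" --pt "0 0 0 0" --pt "0 0 0 0" --pt "0 0 0 0" --pt "0 0 0 0" --pt "0 0 0 0"

```text
clock: 30.52
tool_pos: [0.5919, 0.2681, 0.0316]
orientation: [-179.9, -0.1, 3.6]
force: [-2.3, 8.8, -3.0]
opening: 0.0177
```

```bash
python3 look.py wrist w17
python3 - <<'E'
from h import *
crop(load("w17.pkl")["image"],280,130,540,290,3,"pics/z18.png")
E
```

```text
30.5167 [0.5919 0.2681 0.0316] [-1.799e+02 -6.000e-02  3.550e+00] [-2.3  8.8 -3. ] 0.0177
```

View pics/z18.png

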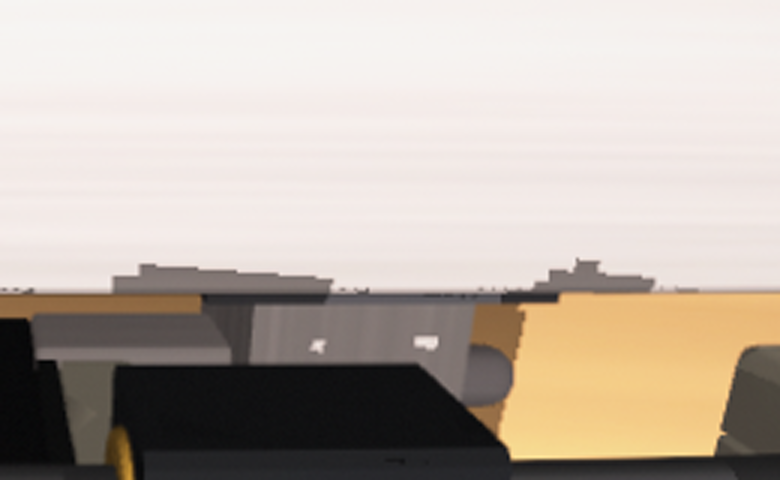

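Call:
jog_arm --pt "0 1 0 0" --pt "0 0 0 0" --pt "0 0 0 0" --pt "0 0 0 0" --pt "0 0 0 0" --pt "0 0 0 0" --pt "0 0 8 0" --pt "0 0 15 0" --pt "0 0 25 0" --pt "0 0 25 0" --fingers 36

```text
clock: 31.4
tool_pos: [0.5913, 0.2671, 0.1051]
orientation: [179.9, 0.1, 3.5]
force: [0.2, 0.5, -0.3]
opening: 0.0363
```

Call:
jog_arm --pt "-10 0 10 0" --pt "-20 0 10 0" --pt "-20 0 0 0" --pt "-10 0 0 0" --pt "0 0 0 0" --pt "0 0 0 0" --pt "0 0 0 0" --pt "0 0 0 0" --pt "0 0 0 0" --pt "0 0 0 0"

```text
clock: 32.23
tool_pos: [0.5321, 0.2676, 0.124]
orientation: [180.0, 0.0, 3.5]
force: [-0.8, -0.5, -0.2]
opening: 0.036
```

```bash
python3 look.py wrist w18;python3 look.py scene sc18
python3 - <<'E'
from h import *
crop(load("sc18.pkl")["image"],270,220,430,340,5,"pics/z19.png")
E
```

```text
32.2333 [0.5321 0.2676 0.124 ] [1.7997e+02 3.0000e-02 3.5200e+00] [-0.8 -0.5 -0.2] 0.036
32.2833 [0.532  0.2676 0.124 ] [1.7997e+02 3.0000e-02 3.5200e+00] [ 0.1  0.2 -0.5] 0.0362
```

View pics/w18.png

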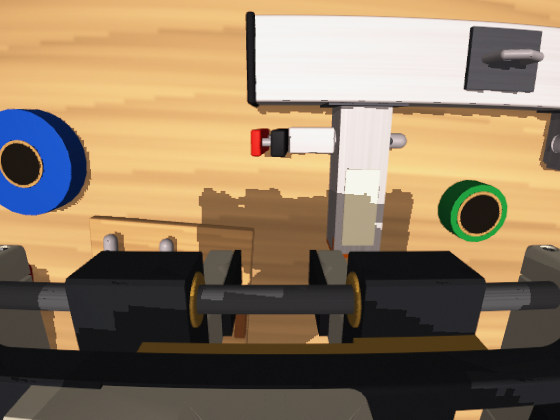

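View pics/z19.png

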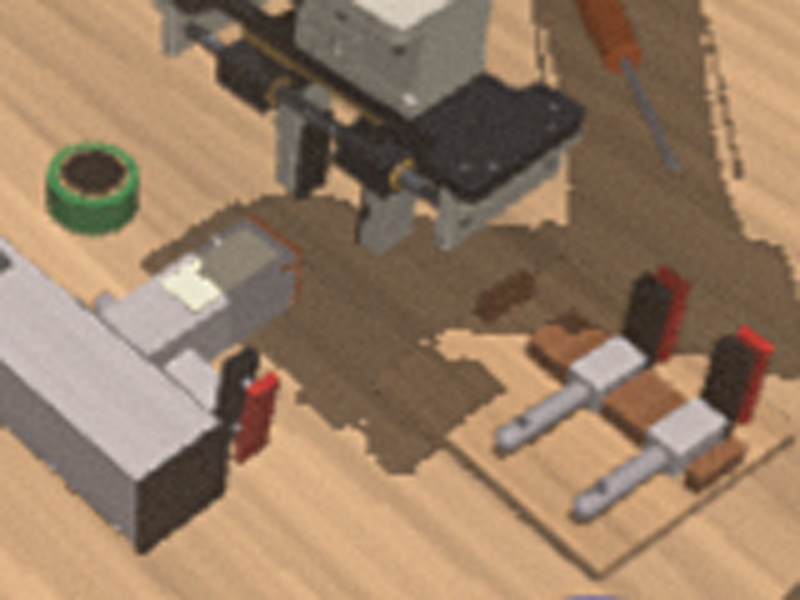

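Call:
jog_arm --pt "0 0 25 0" --pt "0 0 35 0" --pt "-5 -15 35 -6.7" --pt "-10 -30 25 -6.7" --pt "-10 -40 5 -6.7" --pt "-10 -41 0 -6.7" --pt "-10 -41 0 -6.7" --pt "-10 -41 0 -6.7" --pt "-10 -41 0 -6.7" --pt "-10 -41 0 -6.7" --fingers 66

```text
clock: 33.17
tool_pos: [0.4565, -0.0213, 0.2498]
orientation: [-180.0, -0.0, -50.4]
force: [1.2, -1.0, 0.1]
opening: 0.0659
```

Call:
jog_arm --pt "-10 -41 0 -6.7" --pt "-2 -41 0 -6.7" --pt "0 -25 0 -6.7" --pt "0 -11 0 -6.7" --pt "0 0 0 -6.7" --pt "0 0 0 -6.7" --pt "0 0 0 -6.7" --pt "0 0 0 0" --pt "0 0 0 0" --pt "0 0 0 0"

```text
clock: 34.0
tool_pos: [0.4455, -0.1371, 0.2495]
orientation: [180.0, 0.0, -96.7]
force: [0.2, -1.1, 0.7]
opening: 0.0661
```

```bash
python3 look.py wrist w20;python3 look.py scene sc20
```

```text
34.0 [ 0.4455 -0.1371  0.2495] [180.     0.   -96.73] [ 0.2 -1.1  0.7] 0.0661
34.05 [ 0.4456 -0.1371  0.2495] [-180.      0.    -96.77] [ 0.5 -0.5  0.1] 0.0661
```

View pics/w20.png

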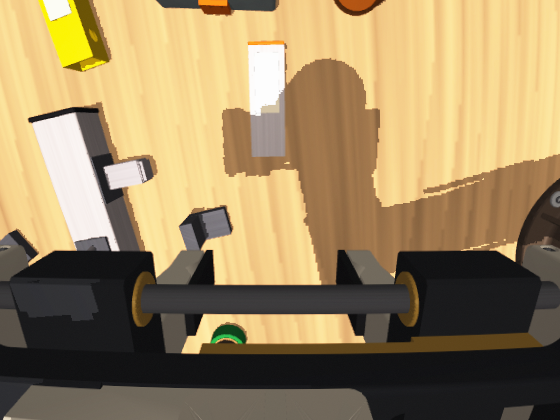

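View pics/sc20.png

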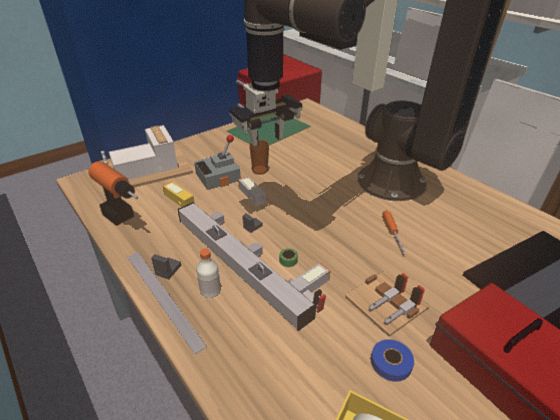

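Run:
```python
from h import *
crop(load("w20.pkl")["image"],235,30,305,165,4,"pics/z20.png")
```

```text
(no output)
```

View pics/z20.png

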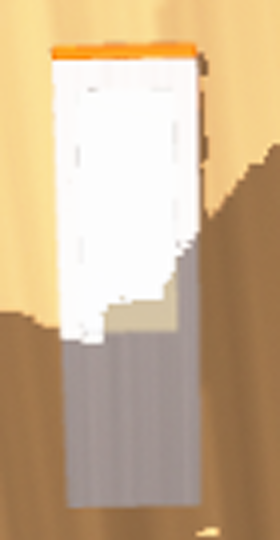

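Run:
```python
from h import *
s=load("w20.pkl");c=cam(s,s["obs"])
f=lambda x,y:(235+(x+.5)/4-.5,30+(y+.5)/4-.5)
P=plane(c,[f(*p) for p in [(52,50),(197,47),(67,508),(201,506)]],.038)*1e3
print(P.round(1)); cl=P[:2].mean(0);op=P[2:].mean(0);d=op-cl;print("len",np.linalg.norm(d),"w",np.linalg.norm(P[0]-P[1]),np.linalg.norm(P[2]-P[3]),"yaw",np.degrees(np.arctan2(d[1],d[0])))
u=d/np.linalg.norm(d);print("open",op,"grip",op-72*u)
s=load("top9.pkl");c=cam(s);r=barpose(c,s["image"],(355,230,415,260),lo=(0,0,100),hi=(180,60,255));print(r)
```

```text
[[ 456.4 -295.4   38. ]
 [ 418.5 -291.5   38. ]
 [ 468.7 -175.6   38. ]
 [ 430.8 -171.6   38. ]]
len 120.46698079761772 w 38.141404188265554 38.13404009352387 yaw 84.1491727793567
open [ 449.74190064 -173.61056516   38.        ] grip [ 442.40230572 -245.23549341   38.        ]
(((443.7066345214844, -227.3763427734375), (121.45101928710938, 39.921913146972656), 84.07949829101562), array([[ 417.5884 , -285.719  ],
       [ 457.2974 , -289.83688],
       [ 469.82486, -169.03369],
       [ 430.11588, -164.9158 ]], dtype=float32), array([ 436.24723418, -291.48020904]))
```

Run:
```python
from h import *
c=cam(load("top0.pkl"))
print(plane(c,[(436.2,287.2)],.11),plane(c,[(425.7,286.7)],0.0))
```

```text
[[ 0.3292011  -0.34435541  0.11      ]] [[ 0.32800799 -0.34570828  0.        ]]
```

Call:
jog_arm --pt "-0.6 -15 0 0.9" --pt "-1 -30 0 0" --pt "-1 -35 0 0" --pt "0 -18.4 0 0" --pt "0 -8 0 0" --pt "0 0 -15 0" --pt "0 0 -25 0" --pt "0 0 -35 0" --pt "0 0 -35 0" --pt "0 0 -25 0" --fingers 66

```text
clock: 34.93
tool_pos: [0.4418, -0.2427, 0.1121]
orientation: [179.9, 0.0, -96.0]
force: [-0.5, 0.3, -0.9]
opening: 0.066
```

```bash
python3 look.py wrist w21
```

```text
34.9333 [ 0.4418 -0.2427  0.1121] [ 1.7991e+02  4.0000e-02 -9.6000e+01] [-0.5  0.3 -0.9] 0.066
```

View pics/w21.png

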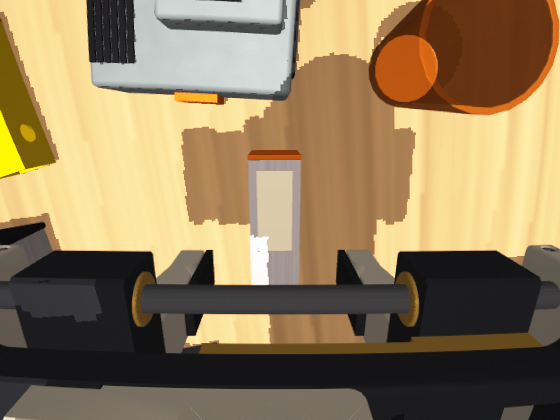

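Call:
jog_arm --pt "0 0 -20 0" --pt "0 0 -25 0" --pt "0 0 -25 0" --pt "0 0 -20 0" --pt "0 0 -10 0" --pt "0 0 -5 0" --pt "0 0 0 0" --pt "0 0 0 0" --pt "0 0 0 0" --pt "0 0 0 0"

```text
clock: 35.82
tool_pos: [0.4438, -0.2436, 0.0107]
orientation: [-179.9, -0.0, -96.0]
force: [0.6, -0.6, 0.1]
opening: 0.0658
```

Call:
jog_arm --pt "0 0 0 0" --pt "0 0 0 0" --pt "0 0 0 0" --pt "0 0 0 0" --pt "0 0 0 0" --pt "0 0 0 0" --pt "0 0 0 0" --pt "0 0 0 0" --pt "0 0 0 0" --pt "0 0 0 0" --fingers 30

```text
clock: 36.65
tool_pos: [0.4428, -0.2435, 0.0095]
orientation: [180.0, -0.0, -96.1]
force: [-1.6, 0.9, 3.8]
opening: 0.0382
```

Run:
```python
from h import *
s=load("w2.pkl");c=cam(s,s["obs"]);im=s["image"]
crop(im,165,140,245,210,7,"pics/z21.png")
```

```text
(no output)
```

View pics/z21.png

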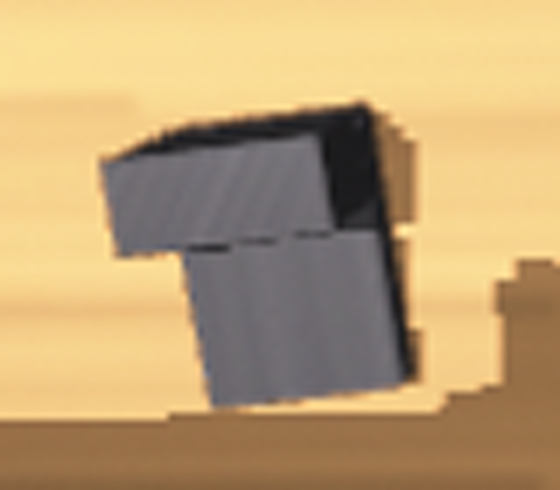

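Call:
jog_arm --pt "0 0 10 0" --pt "0 0 20 0" --pt "0 0 30 0" --pt "0 0 30 -6.7" --pt "0 0 10 -6.7" --pt "0 5 0 -6.7" --pt "5 5 0 -6.7" --pt "5 5 0 -6.7" --pt "5 5 0 -6.7" --pt "5 5 0 -6.7"

```text
clock: 37.48
tool_pos: [0.463, -0.2182, 0.1099]
orientation: [-180.0, 0.0, -143.3]
force: [-0.9, 0.3, -2.8]
opening: 0.0378
```

Run:
```python
from h import *
s=load("w2.pkl");c=cam(s,s["obs"])
f=lambda x,y:(165+(x+.5)/7-.5,140+(y+.5)/7-.5)
print(plane(c,[f(370,103),f(410,385)],0).round(4),plane(c,[f(105,160),f(320,135),f(335,230),f(120,255)],.05).round(4))
```

```text
[[ 0.5645 -0.1072  0.    ]
 [ 0.5127 -0.1119  0.    ]] [[ 0.561  -0.0733  0.05  ]
 [ 0.5645 -0.1079  0.05  ]
 [ 0.5494 -0.1094  0.05  ]
 [ 0.5457 -0.0745  0.05  ]]
```

Call:
jog_arm --pt "5 5 0 -6.7" --pt "5 5 0 -6.7" --pt "5 4 0 -6.7" --pt "5 0 0 -6.7" --pt "5 0 0 -6.6" --pt "0 0 0 0" --pt "0 0 0 0" --pt "0 0 0 0" --pt "0 0 0 0" --pt "0 0 0 0"

```text
clock: 38.32
tool_pos: [0.4876, -0.2046, 0.1095]
orientation: [180.0, -0.0, -176.3]
force: [-0.4, -0.6, -2.8]
opening: 0.0378
```

Call:
jog_arm --pt "6 7 0 -0.2" --pt "10 11 0 0" --pt "6 7 -10 0" --pt "0 0 -20 0" --pt "0 0 -25 0" --pt "0 0 -20 0" --pt "0 0 -15 0" --pt "0 0 -7 0" --pt "0 0 0 0" --pt "0 0 0 0"

```text
clock: 39.15
tool_pos: [0.5104, -0.1791, 0.0122]
orientation: [-180.0, -0.0, -176.5]
force: [1.0, -0.0, -1.9]
opening: 0.0377
```

```bash
python3 look.py top top22;python3 look.py scene sc22;python3 - <<'E'
from h import *
crop(load("top22.pkl")["image"],320,130,460,270,4,"pics/z22.png");crop(load("sc22.pkl")["image"],170,150,310,270,5,"pics/z23.png")
E
```

```text
39.15 [ 0.5104 -0.1791  0.0122] [-1.7999e+02 -3.0000e-02 -1.7651e+02] [ 1.  -0.  -1.9] 0.0377
39.2 [ 0.5106 -0.1792  0.0127] [-1.7999e+02  3.0000e-02 -1.7652e+02] [ 0.1 -0.6 -1.7] 0.0377
```

View pics/z22.png

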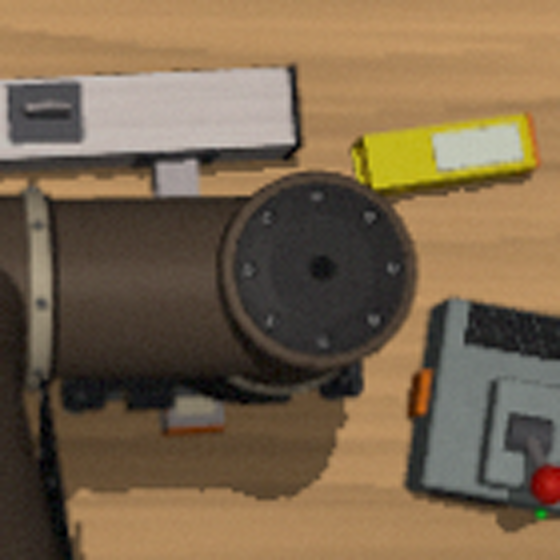

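View pics/z23.png

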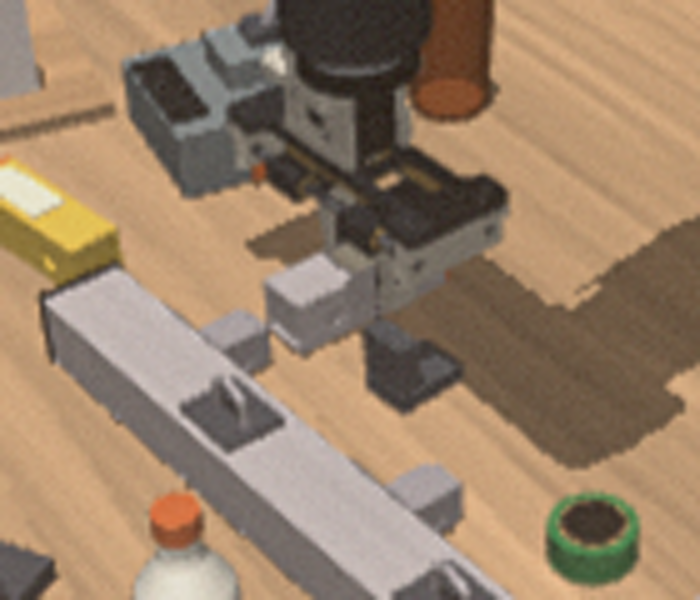

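Call:
jog_arm --pt "0 -0.5 -1.5 0" --pt "4 0.2 0 0" --pt "6 0.4 0 0" --pt "6 0.4 0 0" --pt "6 0.4 0 0" --pt "6 0.4 0 0" --pt "6 0.3 0 0" --pt "0 0 0 0" --pt "0 0 0 0" --pt "0 0 0 0"

```text
clock: 40.08
tool_pos: [0.5437, -0.1779, 0.0108]
orientation: [180.0, -0.0, -176.6]
force: [-0.6, 0.4, -3.1]
opening: 0.0382
```

Call:
jog_arm --pt "6 0.4 0 0" --pt "6 0.4 0 0" --pt "5 0.3 0 0" --pt "4 0.2 0 0" --pt "3 0.2 0 0" --pt "0 0 0 0" --pt "0 0 0 0" --pt "0 0 0 0" --pt "0 0 0 0" --pt "0 0 0 0"

```text
clock: 40.92
tool_pos: [0.5677, -0.1764, 0.011]
orientation: [180.0, -0.0, -176.6]
force: [-0.3, -0.4, -2.6]
opening: 0.038
```

Call:
jog_arm --pt "2 0.1 -0.5 0" --pt "2 0.1 -0.5 0" --pt "1 0 0 0" --pt "1 0 0 0" --pt "0 0 0 0" --pt "0 0 0 0" --pt "0 0 0 0" --pt "0 0 0 0" --pt "0 0 0 0" --pt "0 0 0 0"

```text
clock: 41.75
tool_pos: [0.5739, -0.1762, 0.01]
orientation: [-180.0, -0.0, -176.6]
force: [0.4, 0.2, -2.2]
opening: 0.0377
```

Call:
jog_arm --pt "1 0 0 0" --pt "1 0 0 0" --pt "1 0 0 0" --pt "0 0 0 0" --pt "0 0 0 0" --pt "0 0 0 0" --pt "0 0 0 0" --pt "0 0 0 0" --pt "0 0 0 0" --pt "0 0 0 0"

```text
clock: 42.58
tool_pos: [0.5769, -0.1762, 0.01]
orientation: [180.0, 0.0, -176.6]
force: [0.3, -0.3, -1.8]
opening: 0.0379
```

Call:
jog_arm --pt "1 0 0 0" --pt "1 0 0 0" --pt "1 0 0 0" --pt "0 0 0 0" --pt "0 0 0 0" --pt "0 0 0 0" --pt "0 0 0 0" --pt "0 0 0 0" --pt "0 0 0 0" --pt "0 0 0 0"

```text
clock: 43.42
tool_pos: [0.5772, -0.1763, 0.0094]
orientation: [180.0, -0.3, -176.6]
force: [-7.0, 0.3, 2.8]
opening: 0.0381
```

```bash
python3 look.py scene sc23;python3 - <<'E'
from h import *
crop(load("sc23.pkl")["image"],190,180,290,260,7,"pics/z24.png")
E
```

```text
43.4167 [ 0.5772 -0.1763  0.0094] [ 179.97   -0.27 -176.6 ] [-7.   0.3  2.8] 0.0381
```

View pics/z24.png

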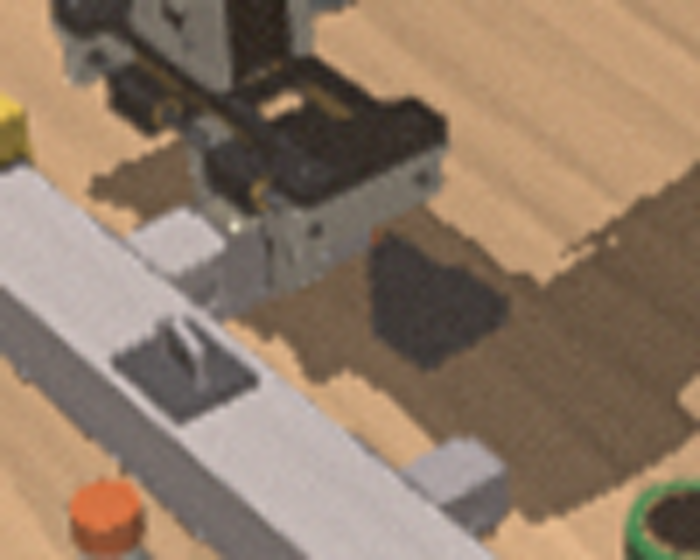

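Call:
jog_arm --pt "1 0 0 0" --pt "1 0 0 0" --pt "0 0 0 0" --pt "0 0 0 0" --pt "0 0 0 0" --pt "0 0 0 0" --pt "0 0 0 0" --pt "0 0 0 0" --pt "0 0 0 0" --pt "0 0 0 0"

```text
clock: 44.3
tool_pos: [0.5772, -0.1763, 0.0093]
orientation: [179.9, -0.5, -176.6]
force: [-13.0, 1.7, 6.5]
opening: 0.0376
```

Call:
jog_arm --pt "0 0 0 0" --pt "0 0 0 0" --pt "0 0 0 0" --pt "0 0 0 0" --pt "-2 0 0 0" --pt "0 0 15 0" --pt "0 0 25 0" --pt "0 0 30 0" --pt "0 0 35 0" --pt "0 0 35 0" --fingers 54

```text
clock: 45.13
tool_pos: [0.5795, -0.1762, 0.1512]
orientation: [180.0, -0.0, -176.6]
force: [0.8, 0.6, 0.9]
opening: 0.0538
```

Call:
jog_arm --pt "-10 0 10 7" --pt "-15 0 15 7" --pt "-15 0 15 7" --pt "-15 0 10 7" --pt "-10 0 0 7" --pt "-5 0 0 7" --pt "0 0 0 7" --pt "0 0 0 7" --pt "0 0 0 7" --pt "0 0 0 7"

```text
clock: 45.97
tool_pos: [0.5099, -0.1762, 0.2001]
orientation: [-180.0, 0.0, -106.2]
force: [0.0, -0.5, 0.0]
opening: 0.0543
```

Call:
jog_arm --pt "0 0 0 7" --pt "0 0 0 7" --pt "0 0 0 7" --pt "0 0 0 7" --pt "0 0 0 7" --pt "0 0 0 7" --pt "0 0 0 7" --pt "0 0 0 7" --pt "0 0 0 7" --pt "0 0 0 7"

```text
clock: 46.8
tool_pos: [0.5099, -0.1762, 0.2]
orientation: [-180.0, -0.0, -36.2]
force: [0.3, -0.2, -0.8]
opening: 0.0537
```

Call:
jog_arm --pt "0 0 0 7" --pt "0 0 0 7" --pt "0 0 0 7" --pt "0 0 0 7" --pt "0 0 0 7" --pt "0 0 0 5" --pt "0 0 0 0" --pt "0 0 0 0" --pt "0 0 0 0" --pt "0 0 0 0"

```text
clock: 47.63
tool_pos: [0.5099, -0.1762, 0.2]
orientation: [-180.0, -0.0, 3.3]
force: [0.1, -0.1, -0.1]
opening: 0.0543
```

```bash
python3 look.py wrist w24;python3 look.py top top24
```

```text
47.6333 [ 0.5099 -0.1762  0.2   ] [-1.80e+02 -1.00e-02  3.32e+00] [ 0.1 -0.1 -0.1] 0.0543
47.6833 [ 0.5099 -0.1762  0.2   ] [-180.     -0.      3.34] [0.6 0.1 0.2] 0.0542
```

View pics/w24.png

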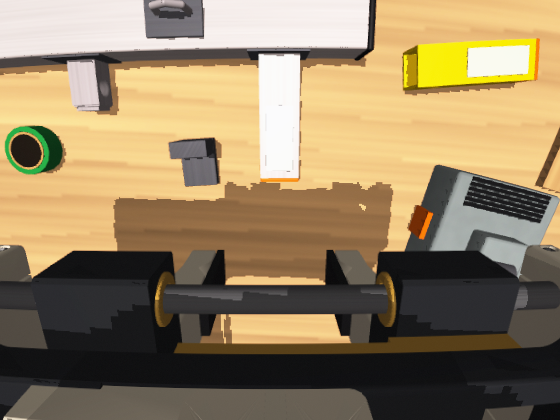

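View pics/top24.png

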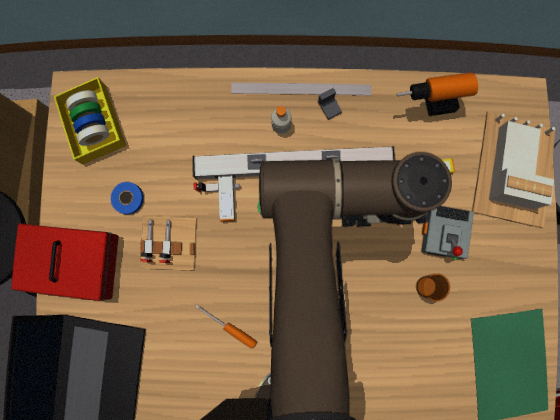

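Call:
jog_arm --pt "0 15 0 0" --pt "0 30 0 6" --pt "-8 40 0 6" --pt "-8 41 0 6" --pt "-8 41 0 6" --pt "-8 41 0 6" --pt "-8 41 0 6" --pt "-8 41 0 6" --pt "-8 41 0 6" --pt "-8 41 0 6" --fingers 62

```text
clock: 48.57
tool_pos: [0.4452, 0.197, 0.2004]
orientation: [180.0, -0.1, 57.7]
force: [1.5, 0.5, -0.1]
opening: 0.0621
```

Call:
jog_arm --pt "-8 41 0 6" --pt "-8 41 0 6" --pt "-8 40 0 6" --pt "-8 27 0 6" --pt "-8 12 -10 6" --pt "-5 5 -20 1.8" --pt "0 0 -20 0" --pt "0 0 0 0" --pt "0 0 0 0" --pt "0 0 0 0"

```text
clock: 49.4
tool_pos: [0.4017, 0.3611, 0.151]
orientation: [180.0, -0.0, 89.2]
force: [-0.2, 0.7, 0.4]
opening: 0.0619
```

```bash
python3 look.py wrist w25
python3 - <<'E'
from h import *
s=load("w25.pkl");c=cam(s,s["obs"]);im=s["image"]
x0,y0=230,130
big=cv2.resize(im[y0:250,x0:410],None,fx=4,fy=4,interpolation=cv2.INTER_CUBIC)
for p in [(.41,.3702,.072),(.41,.3522,.072),(.40,.3702,.072),(.40,.3522,.072),(.446,.371,.032),(.446,.351,.032)]:
    u=((proj(c,p)[0]-[x0,y0]+.5)*4-.5).round().astype(int);cv2.circle(big,tuple(int(v) for v in u),2,(0,255,0),-1)
cv2.imwrite("pics/chk3.png",big[:,:,::-1])
E
```

```text
49.4 [0.4017 0.3611 0.151 ] [ 1.7995e+02 -3.0000e-02  8.9210e+01] [-0.2  0.7  0.4] 0.0619
```

View pics/chk3.png

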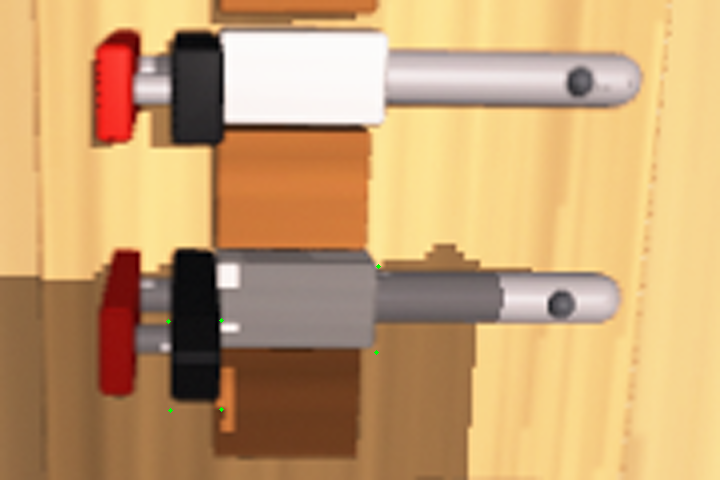

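Call:
jog_arm --pt "-0.7 1.0 -15 0" --pt "0 0 -25 0" --pt "0 0 -25 0" --pt "0 0 -25 0" --pt "0 0 -15 0" --pt "0 0 -8 0" --pt "0 0 -3 0" --pt "0 0 0 0" --pt "0 0 0 0" --pt "0 0 0 0"

```text
clock: 50.28
tool_pos: [0.401, 0.3627, 0.0353]
orientation: [179.9, -0.1, 89.2]
force: [-0.4, -0.1, -0.2]
opening: 0.0623
```

Call:
jog_arm --pt "0 0 0 0" --pt "0 0 0 0" --pt "0 0 0 0" --pt "0 0 0 0" --pt "0 0 0 0" --pt "0 0 0 0" --pt "0 0 0 0" --pt "0 0 0 0" --pt "0 0 0 0" --pt "0 0 0 0" --fingers 5

```text
clock: 51.12
tool_pos: [0.4004, 0.3618, 0.0339]
orientation: [-180.0, 0.0, 89.2]
force: [-0.9, -0.1, 1.2]
opening: 0.0178
```

Call:
jog_arm --pt "0 0 8 0" --pt "0 0 20 0" --pt "0 0 30 0" --pt "0 0 30 0" --pt "5 -5 15 -6" --pt "10 -15 0 -6" --pt "15 -30 0 -6" --pt "15 -30 0 -6" --pt "15 -30 0 -6" --pt "15 -30 0 -6"

```text
clock: 51.95
tool_pos: [0.4757, 0.2205, 0.1375]
orientation: [-180.0, -0.0, 53.0]
force: [0.8, 0.5, -2.0]
opening: 0.0176
```

Call:
jog_arm --pt "15 -30 0 -6" --pt "15 -30 0 -6" --pt "15 -30 0 -6" --pt "15 -30 0 -6" --pt "15 -30 0 -6" --pt "15 -30 0 -6" --pt "15 -30 0 -6" --pt "15 -30 0 -6" --pt "10 -15 0 -1.7" --pt "0 0 0 0"

```text
clock: 52.78
tool_pos: [0.6066, -0.0363, 0.1369]
orientation: [180.0, 0.0, 3.2]
force: [-0.1, 0.1, -1.1]
opening: 0.0177
```

Call:
jog_arm --pt "0 0 0 0" --pt "0 -4 0 0" --pt "0 0 0 0" --pt "0 0 0 0" --pt "0 0 0 0" --pt "0 0 0 0" --pt "0 0 0 0" --pt "0 0 0 0" --pt "0 0 0 0" --pt "0 0 0 0"

```text
clock: 53.62
tool_pos: [0.6054, -0.0371, 0.137]
orientation: [180.0, 0.0, 3.5]
force: [-0.4, -0.3, -1.4]
opening: 0.0179
```

```bash
python3 look.py wrist w26; python3 look.py scene sc26
```

```text
53.6167 [ 0.6054 -0.0371  0.137 ] [180.     0.     3.55] [-0.4 -0.3 -1.4] 0.0179
53.6667 [ 0.6054 -0.0371  0.1369] [-180.      0.      3.54] [-0.2  0.4 -1.1] 0.0177
```

View pics/w26.png

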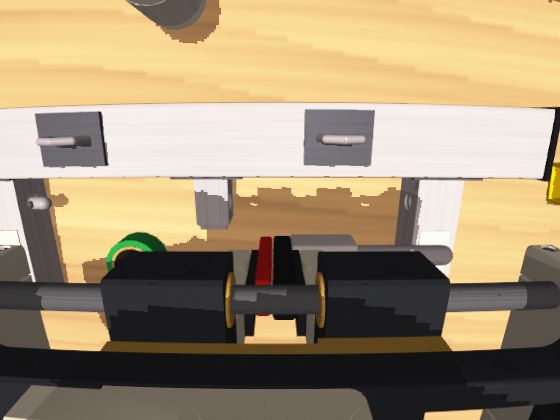

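Call:
jog_arm --pt "5.6 0 -15 0" --pt "0 0 -25 0" --pt "0 0 -25 0" --pt "0 0 -20 0" --pt "0 0 -12 0" --pt "0 0 -6 0" --pt "0 0 -2.5 0" --pt "0 0 0 0" --pt "0 0 0 0" --pt "0 0 0 0"

```text
clock: 54.55
tool_pos: [0.6118, -0.037, 0.0326]
orientation: [-180.0, -0.1, 3.5]
force: [-0.2, -0.4, -1.1]
opening: 0.0178
```

```bash
python3 look.py wrist w27
python3 - <<'E'
from h import *
crop(load("w27.pkl")["image"],280,130,540,290,3,"pics/z27.png")
E
```

```text
54.55 [ 0.6118 -0.037   0.0326] [-1.7999e+02 -1.1000e-01  3.5500e+00] [-0.2 -0.4 -1.1] 0.0178
```

View pics/z27.png

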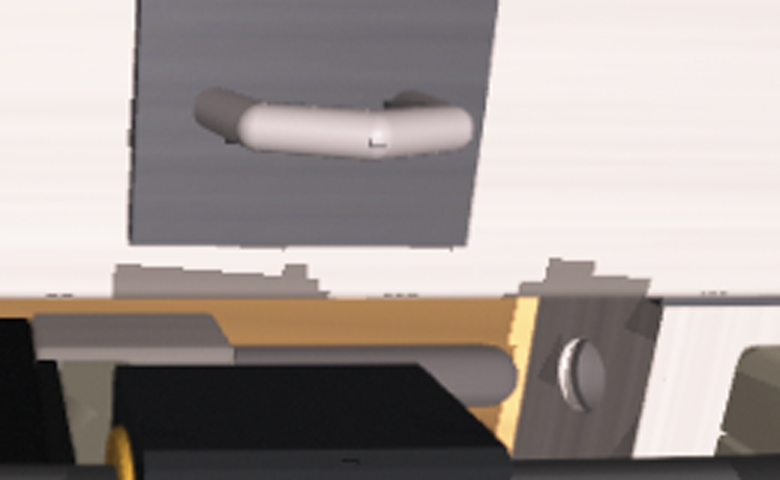

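Call:
jog_arm --pt "-0.6 0 -1.3 0" --pt "0 0 0 0" --pt "0.3 -5 0 0" --pt "0.3 -5 0 0" --pt "0.3 -5 0 0" --pt "0.3 -5 0 0" --pt "0.3 -5 0 0" --pt "0 0 0 0" --pt "0 0 0 0" --pt "0 0 0 0"

```text
clock: 55.43
tool_pos: [0.6119, -0.0623, 0.0301]
orientation: [-180.0, 0.0, 3.5]
force: [-0.3, 0.2, -0.8]
opening: 0.0178
```

Call:
jog_arm --pt "0 0 0 0" --pt "0.3 -5 0 0" --pt "0.3 -5 0 0" --pt "0.3 -5 0 0" --pt "0.3 -5 0 0" --pt "0 0 0 0" --pt "0 0 0 0" --pt "0 0 0 0" --pt "0 0 0 0" --pt "0 0 0 0"

```text
clock: 56.27
tool_pos: [0.6131, -0.082, 0.0302]
orientation: [-180.0, 0.0, 3.5]
force: [0.4, 1.0, -1.1]
opening: 0.0177
```

```bash
python3 look.py wrist w28
python3 - <<'E'
from h import *
crop(load("w28.pkl")["image"],280,130,540,290,3,"pics/z28.png")
E
```

```text
56.2667 [ 0.6131 -0.082   0.0302] [-180.      0.      3.55] [ 0.4  1.  -1.1] 0.0177
```

View pics/z28.png

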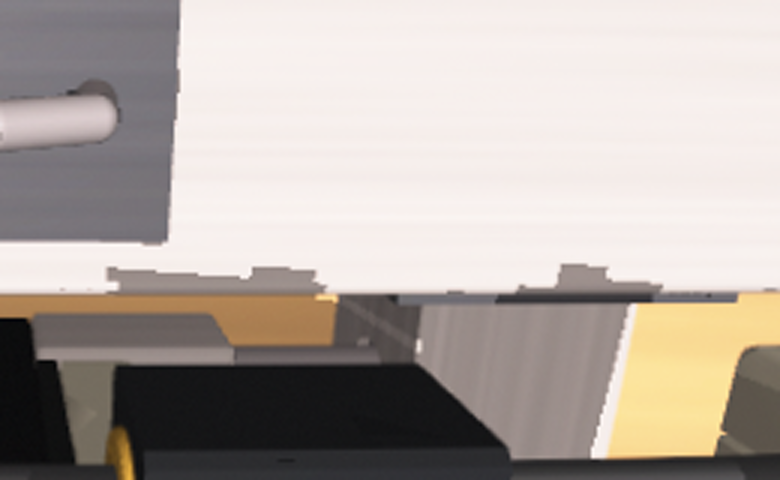

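Pin is passing through freely. Final y is about -0.110.

Call:
jog_arm --pt "0.3 -5 0.4 0" --pt "0.3 -5 0 0" --pt "0.3 -5 0 0" --pt "0.3 -5 0 0" --pt "0.2 -3 0 0" --pt "0.1 -2 0 0" --pt "0 0 0 0" --pt "0 0 0 0" --pt "0 0 0 0" --pt "0 0 0 0"

```text
clock: 57.15
tool_pos: [0.6146, -0.107, 0.0306]
orientation: [-180.0, -0.0, 3.6]
force: [-0.2, -0.3, -0.9]
opening: 0.0177
```

Call:
jog_arm --pt "0.1 -1 0 0" --pt "0 -1 0 0" --pt "0 -1 0 0" --pt "0 0 0 0" --pt "0 0 0 0" --pt "0 0 0 0" --pt "0 0 0 0" --pt "0 0 0 0" --pt "0 0 0 0" --pt "0 0 0 0"

```text
clock: 57.98
tool_pos: [0.6147, -0.1101, 0.0305]
orientation: [-180.0, 0.0, 3.5]
force: [0.3, -0.6, -1.4]
opening: 0.0177
```

Call:
jog_arm --pt "0 -0.7 0 0" --pt "0 -0.7 0 0" --pt "0 -0.7 0 0" --pt "0 0 0 0" --pt "0 0 0 0" --pt "0 0 0 0" --pt "0 0 0 0" --pt "0 0 0 0" --pt "0 0 0 0" --pt "0 0 0 0"

```text
clock: 58.82
tool_pos: [0.6148, -0.1112, 0.0307]
orientation: [-179.9, -0.0, 3.5]
force: [-0.2, 6.8, 0.1]
opening: 0.0176
```

```bash
python3 look.py wrist w29
python3 - <<'E'
from h import *
crop(load("w29.pkl")["image"],280,130,540,290,3,"pics/z29.png")
E
```

```text
58.8167 [ 0.6148 -0.1112  0.0307] [-1.7994e+02 -3.0000e-02  3.5400e+00] [-0.2  6.8  0.1] 0.0176
```

View pics/z29.png

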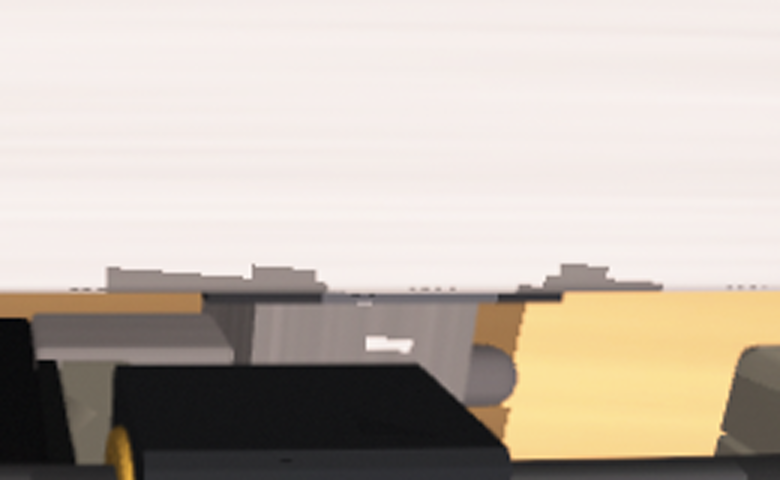

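Seated the same way as the first. A little more push, then release.

Call:
jog_arm --pt "0 -0.5 0 0" --pt "0 -0.5 0 0" --pt "0 0 0 0" --pt "0 0 0 0" --pt "0 0 0 0" --pt "0 0 0 0" --pt "0 0 0 0" --pt "0 0 0 0" --pt "0 0 0 0" --pt "0 0 0 0"

```text
clock: 59.7
tool_pos: [0.6148, -0.1113, 0.0307]
orientation: [-179.9, -0.0, 3.5]
force: [-1.9, 12.2, 2.7]
opening: 0.0181
```

Call:
jog_arm --pt "0 1 0 0" --pt "0 0 0 0" --pt "0 0 0 0" --pt "0 0 0 0" --pt "0 0 0 0" --pt "0 0 0 0" --pt "0 0 8 0" --pt "0 0 15 0" --pt "0 0 25 0" --pt "0 0 25 0" --fingers 36

```text
clock: 60.53
tool_pos: [0.6141, -0.1126, 0.1043]
orientation: [180.0, 0.1, 3.5]
force: [1.0, 0.3, 0.2]
opening: 0.0357
```

Call:
jog_arm --pt "-10 0 20 0" --pt "-20 0 30 0" --pt "-20 0 20 0" --pt "-20 0 10 0" --pt "-20 -10 0 0" --pt "0 -10 0 0" --pt "0 0 0 0" --pt "0 0 0 0" --pt "0 0 0 0" --pt "0 0 0 0"

```text
clock: 61.37
tool_pos: [0.5251, -0.1321, 0.1833]
orientation: [180.0, 0.0, 3.5]
force: [0.6, 0.5, 0.3]
opening: 0.0364
```

```bash
python3 look.py wrist w30;python3 look.py scene sc30
python3 - <<'E'
from h import *
crop(load("sc30.pkl")["image"],170,150,340,330,4,"pics/z30.png")
E
```

```text
61.3667 [ 0.5251 -0.1321  0.1833] [1.7999e+02 3.0000e-02 3.5400e+00] [0.6 0.5 0.3] 0.0364
61.4167 [ 0.525  -0.1321  0.1831] [1.7999e+02 5.0000e-02 3.5500e+00] [0.6 0.4 0.4] 0.0357
```

View pics/w30.png

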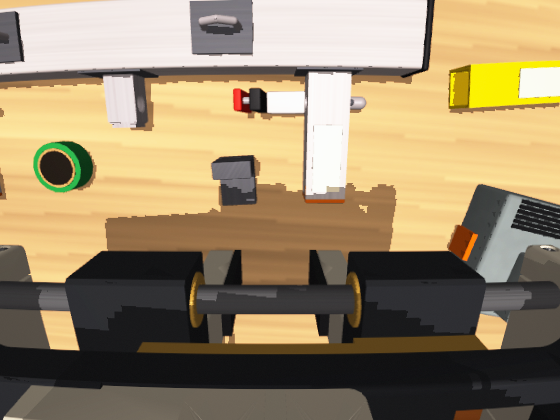

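View pics/z30.png

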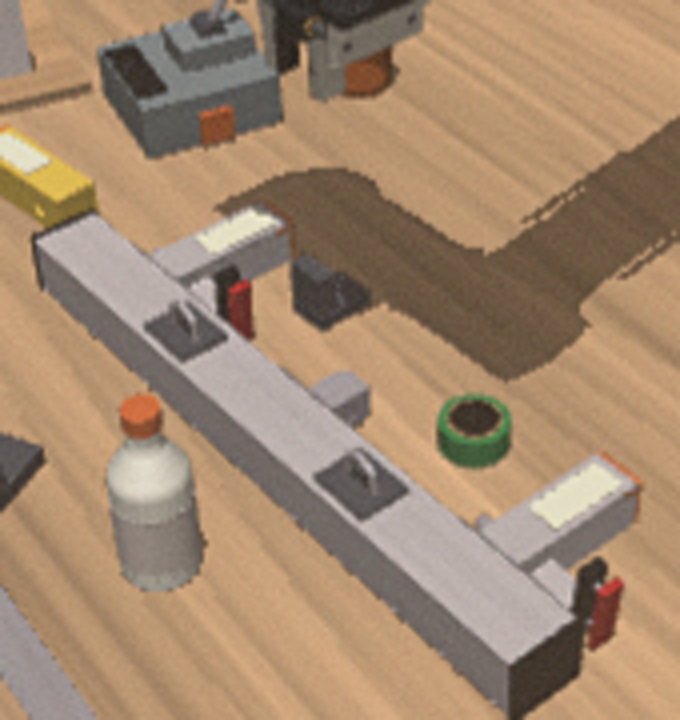

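Call:
jog_arm --pt "0 0 30 -6.8" --pt "-5 -10 30 -6.8" --pt "-10 -20 0 -6.8" --pt "-10 -25 0 -6.8" --pt "-10 -25 0 -6.8" --pt "-10 -25 0 -6.8" --pt "-10 -25 0 -6.8" --pt "-10 -25 0 -6.8" --pt "-10 -25 0 -6.8" --pt "-10 -25 0 -6.8" --fingers 50

```text
clock: 62.3
tool_pos: [0.4393, -0.3383, 0.2433]
orientation: [180.0, 0.0, -64.8]
force: [1.3, 0.5, 0.3]
opening: 0.05
```

Call:
jog_arm --pt "-10 -25 0 -6.8" --pt "-10 -20 0 -6.8" --pt "-4 -10 0 -6.8" --pt "0 0 0 -6.8" --pt "0 0 0 -6.8" --pt "0 0 0 0" --pt "0 0 0 0" --pt "0 0 0 0" --pt "0 0 0 0" --pt "0 0 0 0"

```text
clock: 63.13
tool_pos: [0.4159, -0.392, 0.2436]
orientation: [180.0, 0.0, -98.3]
force: [-0.3, -0.5, -0.2]
opening: 0.0501
```

```bash
python3 look.py wrist w31; python3 look.py top top31;python3 - <<'E'
from h import *
s=load("top31.pkl");print(blob(load("top24.pkl")["image"],(0,180,90),(6,255,255),(440,235,480,265))[:2])
a=blob(load("top24.pkl")["image"],(0,180,90),(6,255,255),(440,235,480,265))[0];print(plane(cam(s),a,.143))
E
```

```text
63.1333 [ 0.4159 -0.392   0.2436] [180.     0.   -98.32] [-0.3 -0.5 -0.2] 0.0501
63.1833 [ 0.4159 -0.3921  0.2436] [-180.     -0.    -98.36] [ 0.1 -0.2 -0.5] 0.0499
(array([457.140625, 250.84375 ]), np.int32(64))
[[ 0.42059221 -0.39054667  0.143     ]]
```

View pics/w31.png

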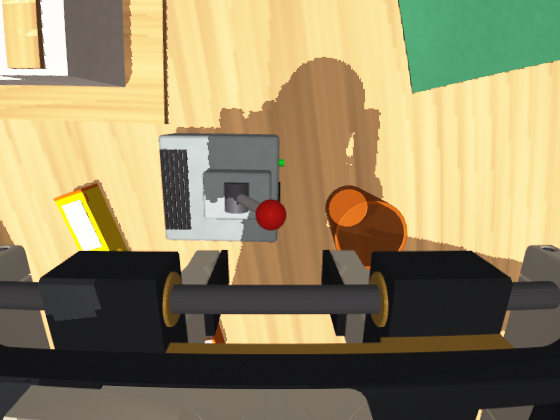

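Call:
jog_arm --pt "3 0 -20 0" --pt "0 0 -25 0" --pt "0 0 -25 0" --pt "0 0 -20 0" --pt "0 0 -15 0" --pt "0 0 -10 0" --pt "0 0 0 0" --pt "8 -1.2 0 0" --pt "8 -1.2 0 0" --pt "10 -1.5 0 0"

```text
clock: 64.07
tool_pos: [0.4457, -0.3967, 0.1301]
orientation: [-179.9, -0.0, -98.5]
force: [-2.3, 0.1, 1.1]
opening: 0.0501
```

Call:
jog_arm --pt "10 -1.5 0 0" --pt "10 -1.5 0 0" --pt "10 -1.5 0 0" --pt "8 -1.2 0 0" --pt "6 -0.9 0 0" --pt "4 -0.6 0 0" --pt "3 -0.5 0 0" --pt "2 -0.3 0 0" --pt "0 0 0 0" --pt "0 0 0 0"

```text
clock: 64.9
tool_pos: [0.4978, -0.4042, 0.1287]
orientation: [-180.0, -0.0, -98.5]
force: [0.0, -0.5, -0.6]
opening: 0.0498
```

Call:
jog_arm --pt "2 -0.3 0 0" --pt "2 -0.3 0 0" --pt "0 0 0 0" --pt "0 0 0 0" --pt "0 0 0 0" --pt "0 0 0 0" --pt "0 0 0 0" --pt "0 0 0 0" --pt "0 0 0 0" --pt "0 0 0 0"

```text
clock: 65.73
tool_pos: [0.5017, -0.4048, 0.1286]
orientation: [-180.0, -0.0, -98.5]
force: [-0.6, 0.2, -0.2]
opening: 0.0501
```

Call:
jog_arm --pt "2 -0.3 0 0" --pt "2 -0.3 0 0" --pt "0 0 0 0" --pt "0 0 0 0" --pt "0 0 0 0" --pt "0 0 0 0" --pt "0 0 0 0" --pt "0 0 0 0" --pt "0 0 0 0" --pt "0 0 0 0"

```text
clock: 66.57
tool_pos: [0.5032, -0.4049, 0.1282]
orientation: [179.7, 0.0, -98.5]
force: [-8.7, 2.2, 4.4]
opening: 0.0502
```

Stop reached (8.7 N). One more mm, then back off and retreat.

Call:
jog_arm --pt "1.5 -0.2 0 0" --pt "0 0 0 0" --pt "0 0 0 0" --pt "0 0 0 0" --pt "-7 1 0 0" --pt "-8 1.2 0 0" --pt "0 0 15 0" --pt "0 0 30 0" --pt "0 0 35 0" --pt "0 0 35 0"

```text
clock: 67.4
tool_pos: [0.492, -0.4031, 0.2447]
orientation: [-180.0, 0.0, -98.5]
force: [1.1, -0.7, -0.3]
opening: 0.0504
```

Call:
jog_arm --pt "-20 20 0 0" --pt "-20 20 0 0" --pt "-20 20 0 0" --pt "-20 20 0 0" --pt "-20 20 0 0" --pt "0 20 0 0" --pt "0 20 0 0" --pt "0 20 0 0" --pt "0 20 0 0" --pt "0 0 0 0"

```text
clock: 68.23
tool_pos: [0.3922, -0.2212, 0.2441]
orientation: [-179.8, 0.1, -98.4]
force: [0.3, 0.4, -0.0]
opening: 0.0503
```

Call:
jog_arm --pt "0 0 0 0" --pt "0 0 0 0" --pt "0 0 0 0" --pt "0 0 0 0" --pt "0 0 0 0" --pt "0 0 0 0" --pt "0 0 0 0" --pt "0 0 0 0" --pt "0 0 0 0" --pt "0 0 0 0"

```text
clock: 69.07
tool_pos: [0.3922, -0.2234, 0.2435]
orientation: [180.0, -0.0, -98.5]
force: [0.4, -0.0, 0.3]
opening: 0.0499
```

```bash
python3 look.py scene sc40; python3 look.py top top40;python3 - <<'E'
from h import *
s=load("top40.pkl");s2=load("sc40.pkl")
a=blob(s["image"],(0,180,90),(6,255,255),(440,205,480,260));b=blob(s2["image"],(0,150,60),(8,255,255),(200,130,235,155));print(a[:2],b[:2],tri(cam(s),a[0],cam(s2),b[0]))
crop(s2["image"],170,110,340,330,3,"pics/z40.png")
E
```

```text
69.0667 [ 0.3922 -0.2234  0.2435] [180.    -0.   -98.46] [ 0.4 -0.   0.3] 0.0499
69.1167 [ 0.3922 -0.2234  0.2435] [-180.      0.    -98.46] [ 0.7 -0.6 -0.3] 0.0502
(array([461.42857143, 220.03571429]), np.int32(28)) (array([210.08571429, 142.54285714]), np.int32(35)) (array([ 0.49560623, -0.39998907,  0.14816047]), np.float64(0.0058594521012046985))
```

View pics/top40.png

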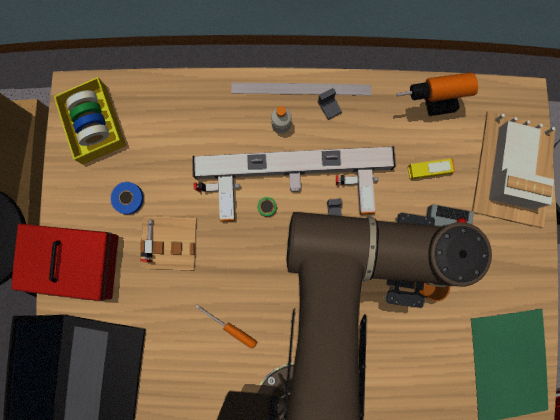

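View pics/z40.png

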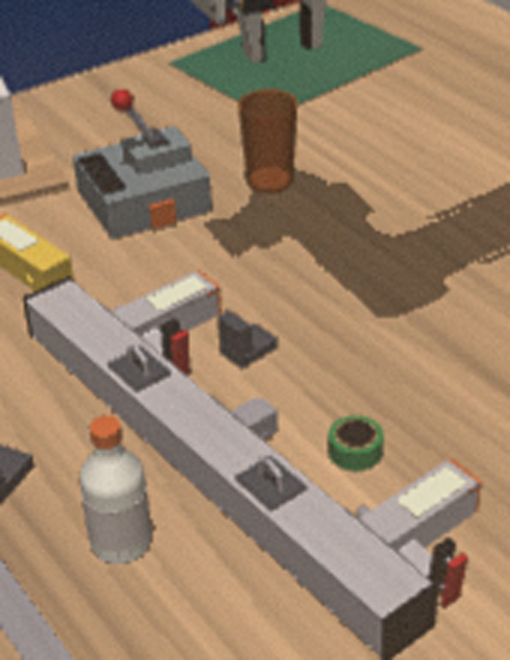

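```bash
python3 -c "
from plant import *
print(close_job())"
```

```text
the job is handed in; nothing more can be done
None
```

The job is done and handed in at about 69 s of the 210 s allowed. Only two light bars were on the bench; no third one showed in any view, and I left the yellow look-alike alone.

- **Supply off:** I pushed the lever to its off stop first (about 16 N at the stop) and saw it leaning off in the pictures.
- **Bars:** The left bar went onto spigot 3 and the right bar onto spigot 1. I pushed each until its open end met the header, at about 13 N.
- **Pins:** I put a pin from the rack into each bar with the button squeezed, until the shoulder met the bar's side (about 9 N and 12 N). After release, the pictures show both noses through, both shoulders against the bars, and both buttons sprung out.
- **Supply on:** I then pushed the lever to its on stop (about 9 N).

**Last checks:**
- The final scene view shows the lever leaning on and the red ball within 1–2 pixels of its starting position. Both bars are still home and pinned.
- The tape rolls, angle block, glue and cup look unmoved.
- Nothing was touching the gripper.

**One disagreement:** the last two-camera fix on the ball had a 6 mm ray mismatch because the arm partly hid it from above. I relied on the scene view and the force at the stop instead.

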